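Tip the kiln props out of their caddy

ROBOT

A 6-joint arm with a two-finger parallel gripper is mounted at the origin on the work surface. World frame = base frame: x ahead of the robot, y to its left, z up, the work surface at z = 0. Lengths are in mm, angles in rad, forces in N, time in s.
With the tool pointing down it reaches from about 325 to 850 mm from the base axis. Payload 15.5 kg.
Tool frame: the origin (TCP) lies at the very end of the fingers, on their centre line; the grasp point (between the pads) lies 19 mm behind it (ctrl.hold_point_z is the distance from the TCP to the grasp point, in mm); z points along the fingers, y is the direction in which the jaws open and shut (so a half turn about z gives the same grasp; the last joint's range is limited). The gripper opens to 91 mm and grips with 3 to 60 N. Pads are 32 mm wide; open, the fingers measure 118 mm over their backs; the gripper's body (76 mm by 178 mm) begins 60 mm behind the grasp point.
Start: joints at [1.224, 0.494, 1.345, -0, 1.302, -0.096], TCP at [155.107, 605.449, 213.915] pointing down, gripper open.
Joint ranges: [-2.91, 2.91], [-0.82, 2.16], [0.22, 2.67], [-1.22, 4.37], [0.12, 2.79], [-3.08, 3.08]. Speed limits (rad/s): [1.89, 1.89, 2.57, 3.01, 3.01, 3.01].

INTERFACE

Orientations are given as a rotation vector (axis times angle).
In Python, from plant import ctrl, cams gives the robot as it stands.
- The arm moves only by the tool arm_command, never from a script. Its argument "increments" is a list of rows, each a list of 3 entries, a list of its own where there are three numbers: the shift along the tool's x, y, z in m, then the turn, a rotation vector about the tool's x, y, z in rad, then the opening, from 0 (shut) to 1 (fully open). In form: [[[tx, ty, tz], [rx, ry, rz], grip], ...]. A call has 1 to 8 rows; each row shifts and turns the commanded pose from where the row before left it, along the tool's axes as they then stand; what a row does not reach is not made up. A row lasts 1/10 s, in which the tool goes at most 50 mm and 8.59 degrees, less where a joint would pass 70% of its speed; a pose out of reach is approached as far as the arm can. A call with a gripper value outside its range is refused whole. The fingers move at their own pace and stop on an object; "grip_force" is the grip in N (left out, the last holds). Time passes only in rows, so rows that do not move let the fingers close. It gives the time, the measured TCP pose, the force and the opening at its end, in the units of the state.
- ctrl.state(): the state, without advancing time (a new reading comes with each control period).
- cams.read_camera(name): name is "scene" or "top" or "wrist"; returns a dict with "frame" (384x512x3 uint8, red, green, blue), "fovy" (degrees; the focal length in pixels is half the picture's height over the tangent of half this angle, whatever the lens; pixels are square), "cx", "cy" (the principal point, pixels), "R" (3x3) and "t" (3): a world point X has camera coordinates R X + t; the wrist camera has in their place "mount" (4x4, takes a point from camera to tool coordinates, whose origin is the TCP and whose axes are the flange's). Camera axes: x right, y down, z forward; pixel columns grow to the right and rows downward; lengths in mm; the calibration is good to about 2 mm. A picture is of the moment at which its call begins: read the wrist's pose just before it. There is no depth.
- ctrl.hand_in(): hands the job in, once; it reports no verdict.
The state is a dict: "t": time; "joint_pos": joint angles; "qd": joint speeds; "effort": joint torques, N m; "tool_pos": TCP position; "ee_rot": TCP orientation; "wrist_force": force on the tool from outside, world axes, zero at the start; "ft_torque": the same for the moment, N m; "width": finger opening in mm.
Only numpy, scipy, OpenCV 4.12 (cv2) and the standard library are available. Lean on these libraries where they do the work, as an engineer would, in place of code of your own. Each camera call takes 0.05 s, during which the arm holds its last target.

TASK

Three kiln props are shut in the flap-mouthed steel caddy that is stowed in one bay of the crate. Lift the caddy out and stand it on the cork mat, let go, then take it afresh by its body and, holding its mouth low over the wooden tray, tip it just far enough that the flap swings open and all three props slide out into the tray. Stand the caddy back upright on the mat with its flap hanging shut, let go, and leave everything else on the bench undisturbed.

Things in the scene. Friction and masses are not known exactly. Their poses are not given: they have to be found in the camera images.
- caddy: Steel caddy, clear top, flapped slanted mouth at +x, wire bail on top; 0.24 kg empty. 130 mm long (x), 56 wide (y), 54 high; origin: centre of underside. Underside spans x -65 to 65, top -65 to 47. Grip the body by its plain sides (y = -28, 28). The three props lie in it side by side, lengthwise; they start to slide at 13 to 20 degrees of tilt. Starts upright in a crate bay, mouth to crate +x.
- caddy_bail (a joint): Lean of the bail, rad, -1 to 1: 0 square to the caddy's top, positive towards the mouth. Pivots about the caddy's y axis at x = -5 mm, z = 61 mm of the caddy, with light friction: it stays where it is left, but the caddy hangs from it about level however the gripper leans, so it cannot be tipped by the bail.
- bail_grip (a point): Middle of the bail's wooden grip: a round bar 12 mm thick, 34 mm long along the caddy's y, 44 mm from the pivot; 105 mm above the caddy's underside (51 mm above its top) when the bail stands square.
- caddy_flap (a joint): Angle of the flap, rad, 0 (shut) to 1.6 (open). 56 mm wide, 55 mm long, it hangs from a free hinge along the mouth's top edge and lies shut on the slant by its own weight. It starts to swing out when the caddy is tipped mouth-down by more than 18 degrees and then hangs plumb; at 45 to 50 degrees the props pass under it freely.
- caddy_lip (a point): Middle of the mouth's lower edge, where the props leave the caddy: x = 65 mm, z = 3 mm of the caddy.
- prop_a: Kiln prop, a white ceramic bar 60 mm long (x), 15 x 15 mm, 34 g; origin at the centre of its underside (7.5 mm from its middle).
- prop_b: Kiln prop, a white ceramic bar 60 mm long (x), 15 x 15 mm, 34 g; origin at the centre of its underside (7.5 mm from its middle).
- prop_c: Kiln prop, a white ceramic bar 60 mm long (x), 15 x 15 mm, 34 g; origin at the centre of its underside (7.5 mm from its middle).
- crate: Fixed plywood crate, 166 mm (x) by 228 mm (y), 60 mm high, walls and floor 6 mm; origin: centre of underside. Three bays, 154 by 68 mm inside, centred at y = -74, 0, 74 mm; their walls are level with the caddy's top and about 6 mm off its sides, so in there only the bail can be gripped. It stands on one side of the bench, the tray on the other; the sides are swapped at random.
- tray: Fixed wooden ware tray, 170 mm (x) by 230 mm (y), open on top, walls 6 mm thick and about 40 mm high, floor 6 mm; origin at the centre of its underside.
- mat: Cork mat fixed to the bench, 190 mm (x) by 160 mm (y), 5 mm thick; origin at the centre of its underside.
- jar_a: Bystander: capped amber jar in a bay of the crate, 54 mm across, 85 mm high; origin at the centre of its underside.
- tin_b: Bystander: plain lidded steel tin in a bay of the crate, without flap or bail, 114 mm (x) by 56 mm (y), 66 mm high with its knob; origin at the centre of its underside.
- mug: Bystander: terracotta mug, 80 mm across, 95 mm high, handle sticking out about 30 mm towards its +y; origin at the centre of its underside.
- bowl: Bystander: glazed bowl, 100 mm across, 45 mm high; origin at the centre of its underside.
- slip_bottle: Bystander: tall white bottle standing beside the tray, 52 mm across, 170 mm high; origin at the centre of its underside.
- jar_c: Bystander: clear capped jar standing beside the tray, 60 mm across, 75 mm high; origin at the centre of its underside.
- pinch_pot: Bystander: white cup, 72 mm across, 60 mm high; origin at the centre of its underside.
Not all that is in view belongs to the job. What is shaped like the caddy but purple or yellow is not meant.

How it is judged:
By the outcome, as a careful person would: the job done as asked, in the order asked, and still so for the second after the job is handed in, with the robot touching nothing.
It also fails if it takes over 72 s, if anything falls off the work surface, if the arm or the gripper's body presses on something with over 40 N, if the wrist force passes 120 N, or if a joint passes its speed limit or range.

## Working session

There is one attempt and no reset: what is moved stays moved. The work goes in short steps, Python scripts to look and compute and a tool call to move; the robot and the scene stay as the last step left them, time stands still between calls to the robot, and variables do not carry over. Pictures are saved under pics/ and viewed, and the job is handed in when it is done.

Besides the shell and the picture viewer there is one more tool, called after "Request:" as name(argument=value, ...), one argument or row to a line, values as JSON. arm_command: Moves the arm, as the interface text tells. Its arguments: {"type":"object","properties":{"increments":{"type":"array","items":{"type":"array"}},"grip_force":{"type":"number"}},"required":["increments"]}

```bash
ls; mkdir -p pics; cat > h.py <<'E'
import numpy as np,cv2,json
from plant import ctrl,cams
from scipy.spatial.transform import Rotation as Ro
def cam(n):
    s=ctrl.state(); c=cams.read_camera(n); c=dict(c)
    h=c['frame'].shape[0]; c['f']=h/2/np.tan(np.radians(c['fovy'])/2)
    if n=='wrist':
        T=np.eye(4);T[:3,:3]=Ro.from_rotvec(s['ee_rot']).as_matrix();T[:3,3]=s['tool_pos']
        M=T@np.array(c['mount']); c['R']=M[:3,:3].T; c['t']=-c['R']@M[:3,3]
    c['R']=np.array(c['R']);c['t']=np.array(c['t']); return c
def ray(c,u,v):
    d=c['R'].T@np.array([(u-c['cx'])/c['f'],(v-c['cy'])/c['f'],1]); return -c['R'].T@c['t'],d/np.linalg.norm(d)
def onz(c,u,v,z):
    o,d=ray(c,u,v); return o+d*(z-o[2])/d[2]
def proj(c,X):
    p=c['R']@np.array(X)+c['t']; return p[:2]/p[2]*c['f']+[c['cx'],c['cy']]
def tri(rs):
    A=0;b=0
    for o,d in rs:
        P=np.eye(3)-np.outer(d,d);A=A+P;b=b+P@o
    X=np.linalg.solve(A,b); return X,[np.linalg.norm(np.cross(X-o,d)) for o,d in rs]
def save(c,name,crop=None,k=1):
    f=c['frame'][:,:,::-1]
    if crop: x0,y0,x1,y1=crop; f=f[y0:y1,x0:x1]
    f=cv2.resize(f,None,fx=k,fy=k,interpolation=cv2.INTER_CUBIC); cv2.imwrite('pics/'+name,f)
E
python3 - <<'E'
from h import *
import pickle
s=ctrl.state();print(s)
for n in('scene','top','wrist'):
    c=cam(n);save(c,n+'0.png',k=1.5);pickle.dump(c,open(n+'0.pkl','wb'));print(n,c['f'],c['cx'],c['cy'],(-c['R'].T@c['t']).round(),c['R'].round(2).tolist())
print(np.array(cams.read_camera('wrist')['mount']).round(3).tolist(), ctrl.hold_point_z)
E
```

```text
pics
{'t': 0.0, 'joint_pos': array([ 1.22451506e+00,  4.94140065e-01,  1.34612050e+00, -1.44856468e-05,
        1.30250488e+00, -9.55153298e-02]), 'qd': array([-0.00016947,  0.00183818,  0.00173308, -0.00055763,  0.00040062,
       -0.00080535]), 'effort': array([-1.93350002e-04, -8.78843737e+01, -3.81870675e+01,  7.10124406e-02,
        5.32619620e-02, -8.95612220e-05]), 'tool_pos': array([154.97427331, 605.09420139, 213.36868087]), 'ee_rot': array([-3.92834453e-01, -3.11668949e+00,  1.80211631e-03]), 'wrist_force': array([ 0.02984062,  0.28058145, -0.68823256]), 'ft_torque': array([ 0.00622801, -0.02648275, -0.01072536]), 'width': 91.2533188789199}
scene 371.51284787870173 248.09716263495056 187.91152566418756 [1058.  251.  934.] [[-0.4, 0.92, -0.01], [0.74, 0.32, -0.6], [-0.54, -0.24, -0.8]]
top 397.14904118918383 254.16457021225878 191.20720784641827 [ 433.   -2. 1060.] [[0.03, -1.0, 0.0], [-1.0, -0.03, -0.06], [0.06, 0.0, -1.0]]
wrist 307.79351115140895 256.3834294412268 189.60394282910877 [ 84. 623. 384.] [[0.25, 0.97, -0.0], [0.93, -0.24, 0.26], [0.25, -0.07, -0.96]]
[[0.001, -0.965, -0.263, 73.618], [1.0, 0.001, -0.0, -0.378], [0.001, -0.263, 0.965, -170.183], [0.0, 0.0, 0.0, 1.0]] 18.8
```

View pics/scene0.png

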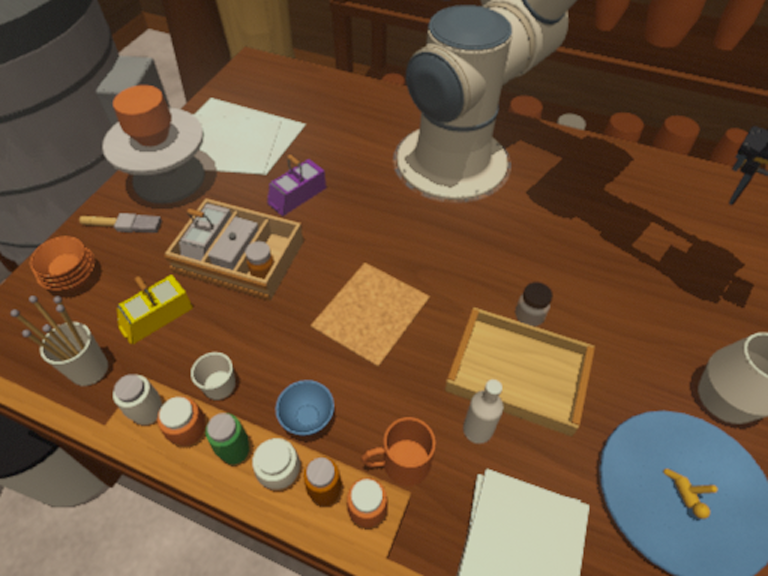

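View pics/top0.png

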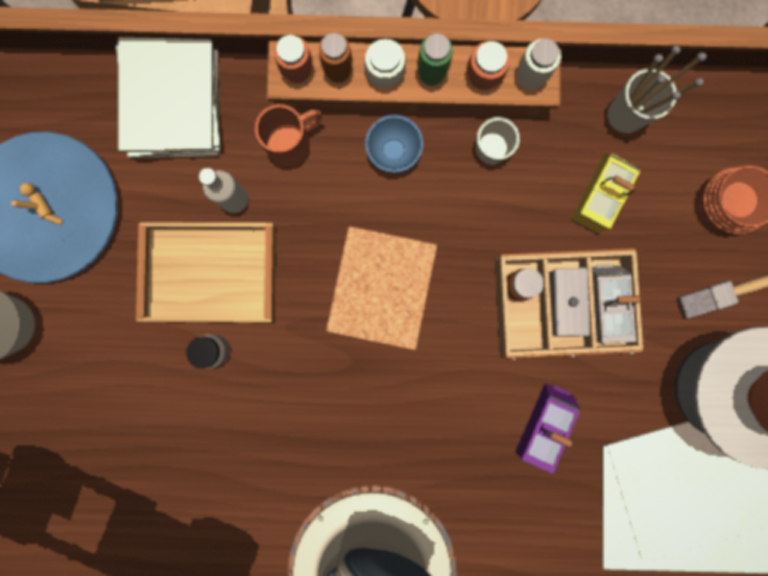

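View pics/wrist0.png

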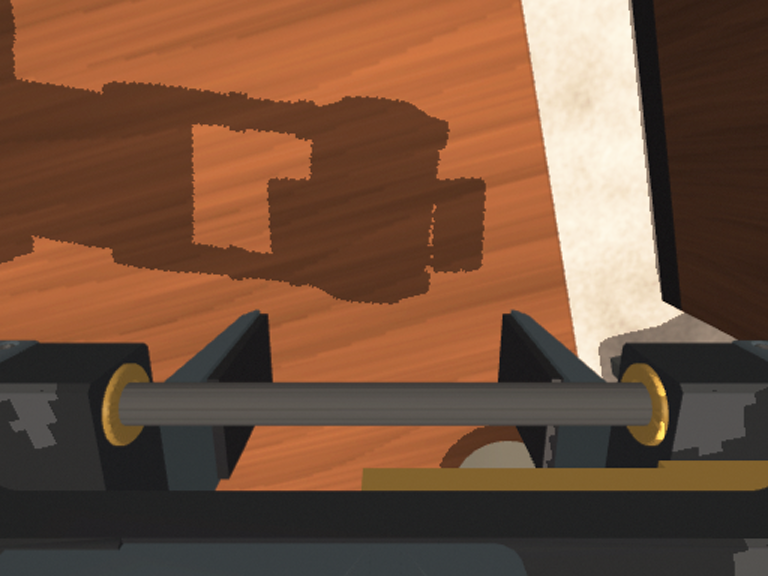

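Candidates (512×384 top-view pixels): grey with bail in the crate bay (410,203), plain tin with knob (381,200), purple caddy (367,287), yellow caddy (406,128). By the description it is the first one; checking it in a close crop.

```bash
python3 - <<'E'
from h import *
import pickle
c=pickle.load(open('top0.pkl','rb'));save(c,'topcrop.png',(325,155,435,245),7)
c=pickle.load(open('scene0.pkl','rb'));save(c,'scenecrop.png',(105,125,210,205),7)
E
```

```text
(no output)
```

View pics/topcrop.png

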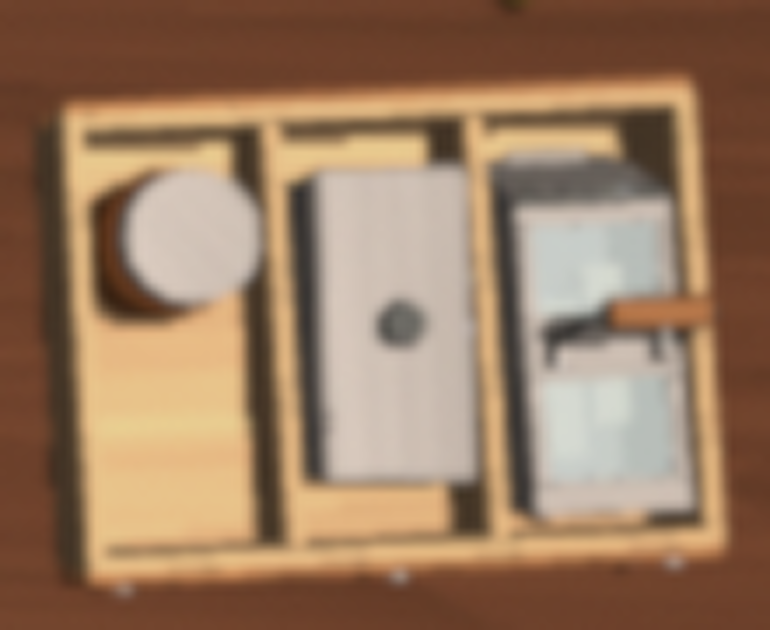

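View pics/scenecrop.png

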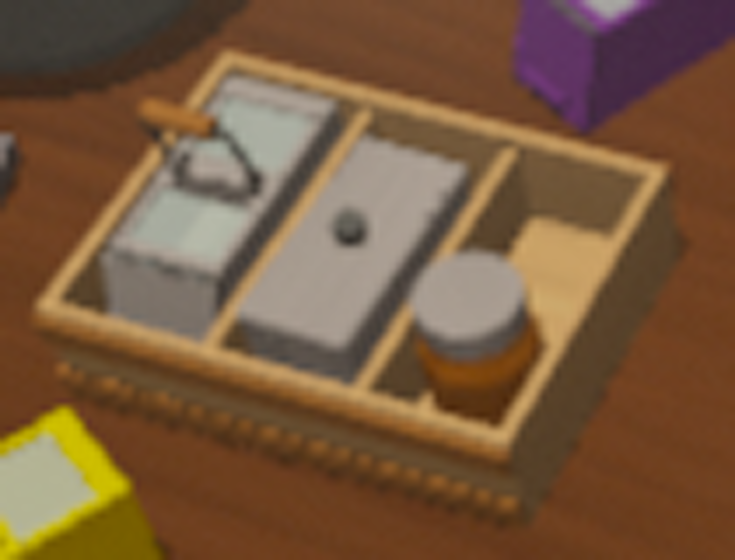

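The close crop confirms it: steel, clear top, bail and slanted mouth, with the mouth towards the image top (world +x). Now the measurements.

```bash
cat > m.py <<'E'
from h import *
import pickle
T=pickle.load(open('top0.pkl','rb'));S=pickle.load(open('scene0.pkl','rb'))
tc=lambda x,y:(325+x/7-.0,155+y/7);sc=lambda x,y:(105+x/7,125+y/7)
p=lambda n,X:print(n,np.round(X,1))
X,e=tri([ray(T,*tc(660,313)),ray(S,*sc(177,118))]);p('grip',X);p('err',e)
for a,b,n in[((520,205),(108,255),'roofFL'),]:
    pass
print('crate top z60')
C=[onz(T,*tc(*q),60) for q in[(65,103),(690,78),(725,545),(90,580)]]
for q in C:p('',q)
p('ctr',np.mean(C,0))
for a,b in[((690,78),(42,308)),((65,103),(508,452)),((725,545),(228,60)),((90,580),(662,168))]:
    X,e=tri([ray(T,*tc(*a)),ray(S,*sc(*b))]);p('tri crate',X)
print('caddy top z~60')
for q in[(520,205),(670,200),(695,505),(540,515),(548,345),(655,345)]:p('',onz(T,*tc(*q),60))
for n,lo,hi in[('mat',(8,90,140),(20,190,255)),]:
  for c,nm in((T,'T'),(S,'S')):
    h=cv2.cvtColor(c['frame'],cv2.COLOR_RGB2HSV);m=cv2.inRange(h,lo,hi);m=cv2.morphologyEx(m,cv2.MORPH_CLOSE,np.ones((3,3)))
    k,_=cv2.findContours(m,0,2)
    for q in sorted(k,key=cv2.contourArea)[-4:]:
        r=cv2.minAreaRect(q);b=cv2.boxPoints(r);print(nm,cv2.contourArea(q),r)
        if abs(r[0][0]-255)<12 and abs(r[0][1]-195)<25:
            for v in b:p('  ',onz(c,*v,5))
            p(' c',onz(c,*r[0],5))
print('tray rim')
t=[onz(T,u/1.5,v/1.5,40) for u,v in[(136,223),(273,222),(274,322),(136,322)]]
for q in t:p('',q)
p('c',np.mean(t,0))
for a,b in[((136,223),(575,430)),((273,222),(449,372)),((274,322),(473,312)),((136,322),(594,346))]:
    X,e=tri([ray(T,a[0]/1.5,a[1]/1.5),ray(S,b[0]/1.5,b[1]/1.5)]);p('tri tray',X)
p('bottle top',tri([ray(T,207/1.5,177/1.5),ray(S,493/1.5,386/1.5)])[0])
p('jar_c top',tri([ray(T,205/1.5,351/1.5),ray(S,537/1.5,294/1.5)])[0])
p('yellow',onz(T,610/1.5,190/1.5,60));p('purple',onz(T,550/1.5,428/1.5,60))
p('mug',onz(T,280/1.5,130/1.5,95));p('bowl',onz(T,394/1.5,144/1.5,45))
E
python3 m.py
python3 - <<'E'
from h import *
import pickle
c=pickle.load(open('top0.pkl','rb'));save(c,'top_l.png',(80,100,300,245),3.5)
c=pickle.load(open('scene0.pkl','rb'));save(c,'scene_l.png',(195,165,405,310),3.7)
E
```

```text
grip [ 478.3 -399.9  106.7]
err [0.9 0.9]
crate top z60
 [ 550.6 -203.2   60. ]
 [ 565.5 -429.2   60. ]
 [ 397.5 -442.    60. ]
 [ 379.2 -214.5   60. ]
ctr [ 473.2 -322.2   60. ]
tri crate [ 565.  -428.1   60.3]
tri crate [ 550.7 -203.3   56.2]
tri crate [ 396.9 -446.    49.4]
tri crate [ 379.7 -218.    53.2]
caddy top z~60
 [ 517.8 -367.9   60. ]
 [ 521.1 -422.    60. ]
 [ 411.5 -431.2   60. ]
 [ 406.5 -375.6   60. ]
 [ 467.6 -378.2   60. ]
 [ 468.6 -416.7   60. ]
T 4347.0 ((254.02748107910156, 191.56822204589844), (61.87971878051758, 72.73008728027344), 11.768289566040039)
   [412.8  96.4   5. ]
   [603.9  62.6   5. ]
   [ 574.1 -100.2    5. ]
   [383.6 -64.8   5. ]
 c [493.1  -1.5   5. ]
T 5874.0 ((135.5, 181.0), (66.0, 91.0), 90.0)
T 6191.0 ((380.9413757324219, 201.82791137695312), (70.36210632324219, 92.08496856689453), 87.1375961303711)
T 14572.5 ((255.5, 34.5), (69.0, 511.0), 90.0)
S 2811.5 ((246.41329956054688, 206.93641662597656), (52.84640884399414, 62.84583282470703), 36.25383758544922)
   [ 573.8 -100.8    5. ]
   [353.1 -78.6   5. ]
   [415.7  91.3   5. ]
   [618.3  55.2   5. ]
 c [496.1  -6.5   5. ]
S 3017.5 ((154.48153686523438, 159.06210327148438), (80.18026733398438, 46.78693389892578), 16.557071685791016)
S 4621.0 ((350.2657165527344, 243.43299865722656), (93.14834594726562, 55.785640716552734), 19.536653518676758)
S 9176.5 ((147.14840698242188, 303.41168212890625), (310.4202880859375, 65.7610855102539), 26.07113265991211)
tray rim
 [591.3 424.   40. ]
 [599.2 187.8  40. ]
 [427.1 179.9  40. ]
 [421.  415.5  40. ]
c [509.7 301.8  40. ]
tri tray [594.3 420.5  32. ]
tri tray [594.9 185.6  62.2]
tri tray [426.7 184.6  16.3]
tri tray [421.6 416.   33.5]
bottle top [645.3 264.9 167. ]
jar_c top [376.2 287.6  69. ]
yellow [ 665.6 -386.    60. ]
purple [ 263.5 -287.9   60. ]
mug [743.3 171.6  95. ]
bowl [739.8 -17.5  45. ]
```

View pics/top_l.png

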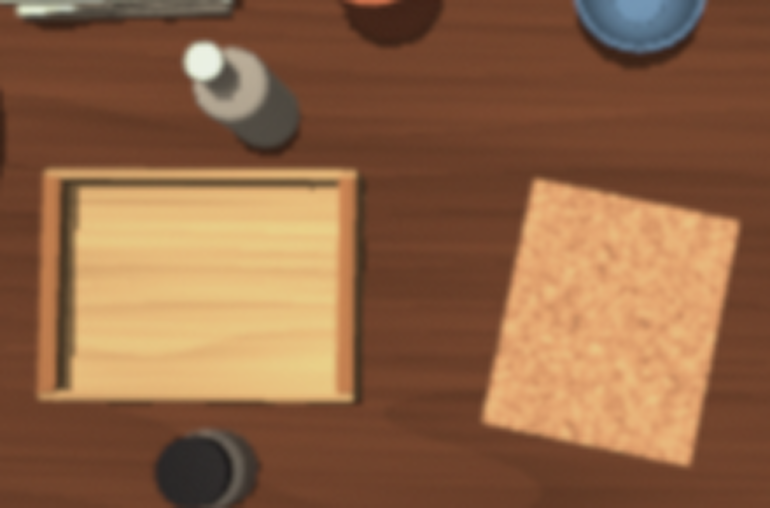

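View pics/scene_l.png

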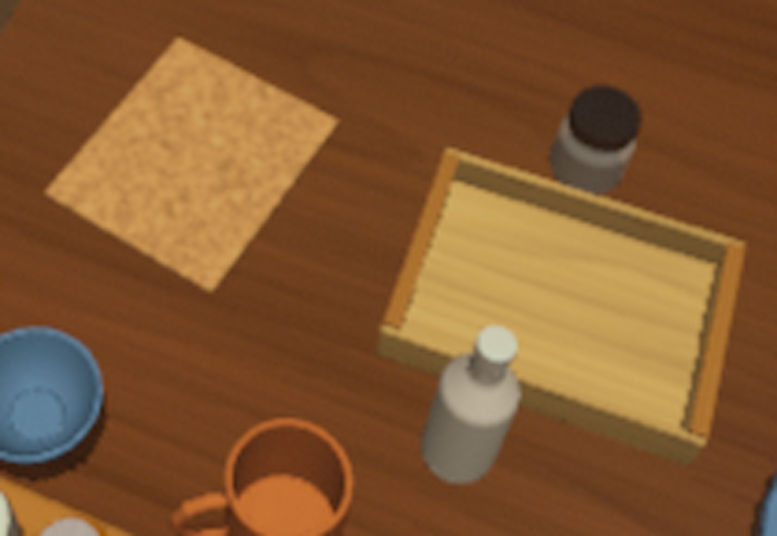

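```bash
cat > plan.py <<'E'
from h import *
def tooly(yaw,lean=0,):
    """pointing down, tool y at world yaw (deg); lean about tool y (deg), + = fingers swing toward tool +x? see rotation"""
    a=np.radians(yaw);y=np.array([np.cos(a),np.sin(a),0]);z=np.array([0,0,-1.]);x=np.cross(y,z)
    return np.c_[x,y,z]@Ro.from_euler('y',lean,degrees=True).as_matrix()
def plan(way,start=None,mm=45,deg=8):
    """way: list of (pos, R or None, [n]) ; prints rows from the measured pose"""
    s=ctrl.state()
    if start is None:p=np.array(s['tool_pos']);R=Ro.from_rotvec(s['ee_rot'])
    else:p,R=np.array(start[0],float),Ro.from_matrix(start[1])
    rows=[]
    for w in way:
        q=np.array(w[0],float);Q=R if w[1] is None else Ro.from_matrix(w[1])
        n0=w[2] if len(w)>2 else 0
        rv=(R.inv()*Q).as_rotvec()
        n=max(n0,int(np.ceil(np.linalg.norm(q-p)/mm)),int(np.ceil(np.degrees(np.linalg.norm(rv))/deg)),1)
        p0,R0=p,R
        for i in range(1,n+1):
            q1=p0+(q-p0)*i/n;R1=R0*Ro.from_rotvec(rv*i/n)
            t=np.round(R.inv().apply(q1-p)/1000,3);r=np.round((R.inv()*R1).as_rotvec(),3)
            rows.append((t.tolist(),r.tolist()))
            p=p+R.apply(t*1000);R=R*Ro.from_rotvec(r)
    for k,(t,r) in enumerate(rows):print(k,[[x+0. for x in t],[x+0. for x in r]])
    print('end',p.round(1),R.as_rotvec().round(3))
def st():
    s=ctrl.state();R=Ro.from_rotvec(s['ee_rot']).as_matrix()
    print('t',round(s['t'],2),'p',s['tool_pos'].round(1),'q',s['joint_pos'].round(2),'F',s['wrist_force'].round(1),'w',round(s['width'],1));print(R.round(3).tolist())
E
python3 - <<'E'
from plan import *
st()
plan([([430,430,235],None),([540,150,235],tooly(40)),([520,-200,235],tooly(4)),([478,-400,235],tooly(4))])
E
```

```text
t 0.2 p [155.  605.2 213.5] q [ 1.22  0.49  1.35  0.    1.3  -0.1 ] F [-0.4  0.2 -0.9] w 91.4
[[-0.969, 0.248, -0.0], [0.248, 0.969, -0.001], [0.0, -0.001, -1.0]]
0 [[-0.039, -0.013, -0.003], [0.0, 0.0, 0.0]]
1 [[-0.038, -0.012, -0.002], [0.0, 0.0, 0.0]]
2 [[-0.039, -0.013, -0.003], [0.0, 0.0, 0.0]]
3 [[-0.039, -0.013, -0.003], [0.0, 0.0, 0.0]]
4 [[-0.039, -0.012, -0.002], [0.0, 0.0, 0.0]]
5 [[-0.038, -0.013, -0.003], [0.0, 0.0, 0.0]]
6 [[-0.039, -0.013, -0.003], [0.0, 0.0, 0.0]]
7 [[-0.039, -0.013, -0.002], [0.0, 0.0, 0.0]]
8 [[-0.025, -0.035, 0.0], [0.0, 0.0, 0.089]]
9 [[-0.028, -0.032, 0.0], [0.0, 0.0, 0.089]]
10 [[-0.031, -0.03, 0.0], [0.0, 0.0, 0.089]]
11 [[-0.034, -0.027, 0.0], [0.0, 0.0, 0.088]]
12 [[-0.035, -0.024, 0.0], [-0.001, 0.0, 0.089]]
13 [[-0.038, -0.02, 0.0], [0.0, 0.0, 0.089]]
14 [[-0.039, -0.018, 0.0], [0.0, 0.0, 0.089]]
15 [[-0.032, -0.03, 0.0], [0.0, 0.0, 0.079]]
16 [[-0.034, -0.027, 0.0], [0.0, 0.0, 0.078]]
17 [[-0.036, -0.025, 0.0], [0.0, 0.0, 0.079]]
18 [[-0.038, -0.022, 0.0], [0.0, 0.0, 0.078]]
19 [[-0.04, -0.018, 0.0], [0.0, 0.0, 0.079]]
20 [[-0.041, -0.016, 0.0], [0.0, 0.0, 0.078]]
21 [[-0.042, -0.012, 0.0], [0.0, 0.0, 0.079]]
22 [[-0.043, -0.009, 0.0], [0.0, 0.0, 0.078]]
23 [[-0.039, -0.011, 0.0], [0.0, 0.0, 0.0]]
24 [[-0.04, -0.011, 0.0], [0.0, 0.0, 0.0]]
25 [[-0.039, -0.011, 0.0], [0.0, 0.0, 0.0]]
26 [[-0.039, -0.012, 0.0], [0.0, 0.0, 0.0]]
27 [[-0.039, -0.011, 0.0], [0.0, 0.0, 0.0]]
end [ 477.7 -399.6  234.7] [2.142 2.298 0.   ]
```

Request:
arm_command(
  increments=[
    [[-0.039,-0.013,-0.003],[0,0,0],1],
    [[-0.039,-0.012,-0.003],[0,0,0],1],
    [[-0.039,-0.013,-0.003],[0,0,0],1],
    [[-0.039,-0.013,-0.003],[0,0,0],1],
    [[-0.039,-0.012,-0.003],[0,0,0],1],
    [[-0.039,-0.013,-0.003],[0,0,0],1],
    [[-0.039,-0.013,-0.003],[0,0,0],1],
    [[-0.039,-0.013,-0.002],[0,0,0],1],
  ],
)

```text
t: 1.0
tool_pos: [433.3, 428.1, 237.1]
ee_rot: [0.393, 3.117, 0.0]
wrist_force: [0.5, 0.7, -0.3]
width: 91.2
```

Request:
arm_command(
  increments=[
    [[-0.025,-0.035,0],[0,0,0.089],1],
    [[-0.028,-0.032,0],[0,0,0.089],1],
    [[-0.031,-0.03,0],[0,0,0.089],1],
    [[-0.034,-0.027,0],[0,0,0.089],1],
    [[-0.035,-0.024,0],[0,0,0.089],1],
    [[-0.038,-0.02,0],[0,0,0.089],1],
    [[-0.039,-0.018,0],[0,0,0.089],1],
    [[-0.032,-0.03,0],[0,0,0.079],1],
  ],
)

```text
t: 1.8
tool_pos: [540.6, 104.0, 236.8]
ee_rot: [1.446, 2.788, 0.001]
wrist_force: [0.9, -0.2, 0.4]
width: 91.1
```

Request:
arm_command(
  increments=[
    [[-0.034,-0.027,0],[0,0,0.079],1],
    [[-0.036,-0.025,0],[0,0,0.079],1],
    [[-0.038,-0.022,0],[0,0,0.079],1],
    [[-0.04,-0.018,0],[0,0,0.079],1],
    [[-0.041,-0.016,0],[0,0,0.079],1],
    [[-0.042,-0.012,0],[0,0,0.079],1],
    [[-0.043,-0.009,0],[0,0,0.078],1],
    [[-0.04,-0.011,0],[0,0,0],1],
  ],
)

```text
t: 2.6
tool_pos: [512.4, -243.2, 236.9]
ee_rot: [2.15, 2.29, 0.0]
wrist_force: [0.1, -0.0, -0.3]
width: 91.0
```

```bash
python3 - <<'E'
from plan import *
st()
c=cam('wrist');save(c,'w1.png',k=1.5)
import pickle;pickle.dump(c,open('w1.pkl','wb'))
st()
plan([([478,-400,235],tooly(4))])
E
```

```text
t 2.6 p [ 512.4 -243.2  236.9] q [-0.55  0.39  1.46  0.    1.29 -0.61] F [ 0.1 -0.  -0.3] w 91.0
[[-0.063, 0.998, 0.0], [0.998, 0.063, -0.0], [-0.0, 0.0, -1.0]]
t 2.65 p [ 511.2 -248.4  236.8] q [-0.56  0.39  1.46 -0.    1.29 -0.62] F [-0.8 -7.1 -0.1] w 91.2
[[-0.063, 0.998, -0.0], [0.998, 0.063, -0.003], [-0.003, -0.0, -1.0]]
0 [[-0.037, -0.011, 0.001], [0.0, 0.001, -0.002]]
1 [[-0.038, -0.01, 0.0], [0.0, 0.0, -0.001]]
2 [[-0.037, -0.011, 0.001], [0.0, 0.001, -0.002]]
3 [[-0.037, -0.011, 0.0], [0.0, 0.001, -0.002]]
end [ 478.  -399.9  235. ] [-2.142 -2.297 -0.   ]
```

View pics/w1.png

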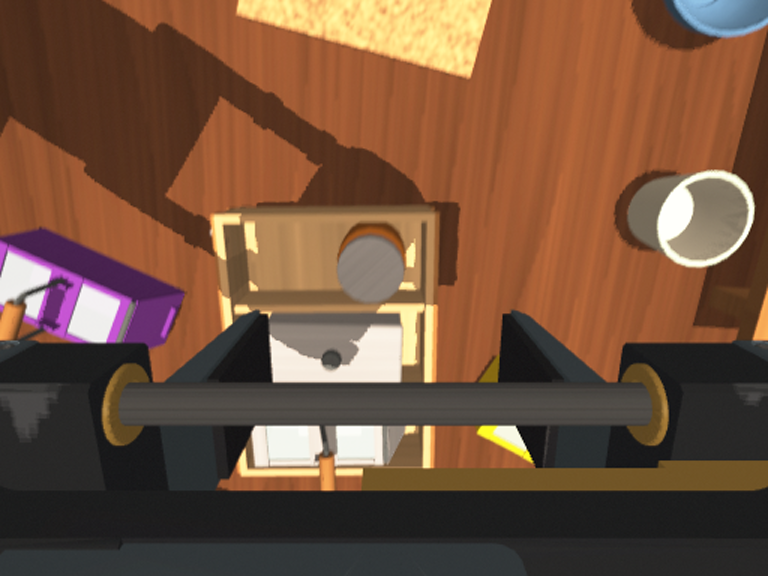

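Request:
arm_command(
  increments=[
    [[-0.045,-0.009,0],[0,0,0],1],
    [[-0.045,-0.009,0],[0,0,0],1],
    [[-0.045,-0.009,0],[0,0,0],1],
    [[-0.045,-0.009,0],[0,0,0],1],
    [[-0.042,-0.009,0],[0,0,0],1],
    [[0,0,0],[0,0,0],1],
    [[0,0,0],[0,0,0],1],
  ],
)

```text
t: 3.35
tool_pos: [481.7, -466.1, 236.3]
ee_rot: [-2.148, -2.291, -0.0]
wrist_force: [0.6, 0.3, 0.4]
width: 91.3
```

```bash
python3 - <<'E'
from plan import *
st()
c=cam('wrist');save(c,'w2.png',k=1.5)
import pickle;pickle.dump(c,open('w2.pkl','wb'))
st()
print(proj(c,[478.3,-399.9,106.7])*1.5)
E
```

```text
t 3.35 p [ 481.7 -466.1  236.3] q [-0.86  0.54  1.19  0.    1.41 -0.92] F [0.6 0.3 0.4] w 91.3
[[-0.064, 0.998, -0.001], [0.998, 0.064, 0.001], [0.001, -0.0, -1.0]]
t 3.4 p [ 482.1 -465.1  236.5] q [-0.86  0.54  1.19  0.    1.41 -0.92] F [0.3 0.  0.7] w 90.9
[[-0.066, 0.998, -0.0], [0.998, 0.066, 0.001], [0.001, -0.0, -1.0]]
[385.63609048 170.59001227]
```

View pics/w2.png

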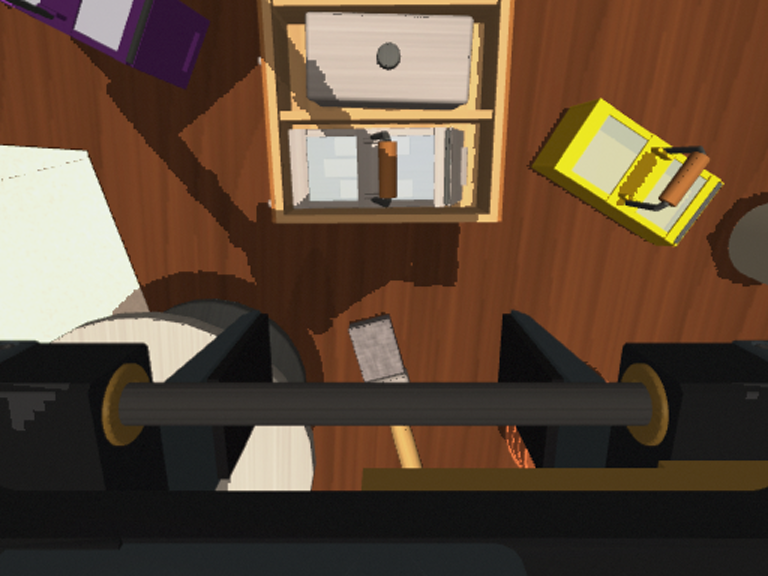

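The bail grip is at (387,169) in the picture and projected to (386,171), so three views agree. Going down onto it.

```bash
python3 - <<'E'
from plan import *
plan([([478.5,-400,190],tooly(4)),([478.5,-400,89],tooly(4),4)])
E
```

```text
0 [[0.033, 0.0, 0.023], [0.0, 0.0, -0.002]]
1 [[0.032, 0.001, 0.024], [0.0, -0.001, -0.002]]
2 [[0.0, 0.0, 0.025], [0.0, 0.0, 0.0]]
3 [[0.0, 0.0, 0.025], [0.0, 0.0, 0.0]]
4 [[0.0, 0.0, 0.025], [0.0, 0.0, 0.0]]
5 [[0.0, 0.0, 0.026], [0.0, 0.0, 0.0]]
end [ 478.7 -400.1   88.6] [-2.143e+00 -2.297e+00  1.000e-03]
```

Request:
arm_command(
  increments=[
    [[0.033,0,0.023],[0,0,0],1],
    [[0.032,0,0.023],[0,0,0],1],
    [[0,0,0.025],[0,0,0],1],
    [[0,0,0.025],[0,0,0],1],
    [[0,0,0.025],[0,0,0],1],
    [[0,0,0.025],[0,0,0],1],
    [[0,0,0],[0,0,0],1],
  ],
)

```text
t: 4.1
tool_pos: [476.9, -397.9, 88.4]
ee_rot: [-2.142, -2.291, -0.001]
wrist_force: [-1.0, -0.4, -0.2]
width: 91.1
```

Request:
arm_command(
  increments=[
    [[0,0,0],[0,0,0],0],
    [[0,0,0],[0,0,0],0],
    [[0,0,0],[0,0,0],0],
    [[0,0,0],[0,0,0],0],
    [[0,0,0],[0,0,0],0],
    [[0,0,0],[0,0,0],0],
    [[0,0,0],[0,0,0],0],
    [[0,0,0],[0,0,0],0],
  ],
  grip_force=25,
)

```text
t: 4.9
tool_pos: [477.9, -400.7, 90.9]
ee_rot: [-2.147, -2.293, 0.0]
wrist_force: [0.5, -0.2, -0.6]
width: 30.3
```

```bash
python3 - <<'E'
from plan import *
st()
c=cam('scene');save(c,'s1.png',(95,90,235,195),5.5)
E
```

```text
t 4.9 p [ 477.9 -400.7   90.9] q [-0.79  0.63  1.48 -0.    1.04 -0.86] F [ 0.5 -0.2 -0.6] w 30.3
[[-0.066, 0.998, -0.0], [0.998, 0.066, -0.0], [0.0, -0.0, -1.0]]
```

View pics/s1.png

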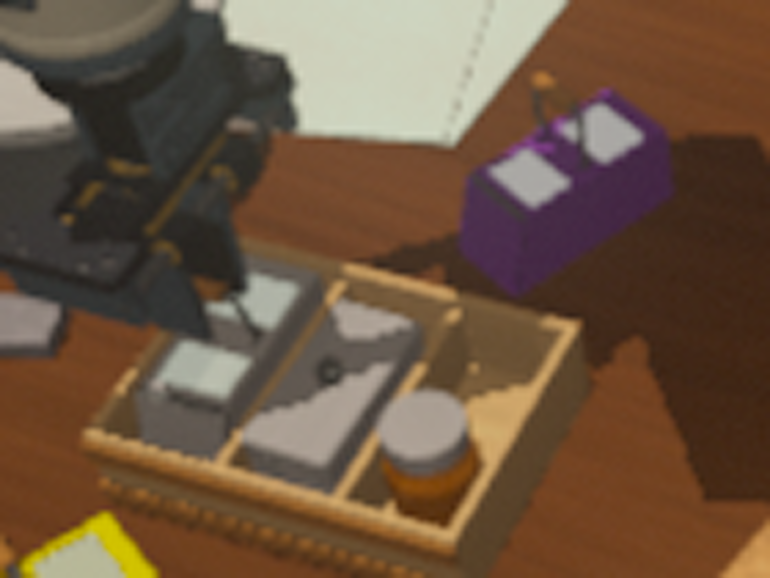

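The fingers are still closing (30 mm) around the bail; I'll wait for them to finish.

Request:
arm_command(
  increments=[
    [[0,0,0],[0,0,0],0],
    [[0,0,0],[0,0,0],0],
    [[0,0,0],[0,0,0],0],
    [[0,0,0],[0,0,0],0],
    [[0,0,0],[0,0,0],0],
  ],
)

```text
t: 5.45
tool_pos: [477.9, -400.7, 90.9]
ee_rot: [-2.147, -2.294, 0.0]
wrist_force: [0.3, 0.4, 0.2]
width: 11.3
```

Request:
arm_command(
  increments=[
    [[0,0,-0.002],[0,0,0],0],
    [[0,0,-0.004],[0,0,0],0],
    [[0,0,-0.005],[0,0,0],0],
    [[0,0,0],[0,0,0],0],
  ],
)

```text
t: 5.85
tool_pos: [478.2, -401.0, 102.7]
ee_rot: [2.146, 2.293, -0.0]
wrist_force: [-0.4, 1.2, -4.9]
width: 11.3
```

```bash
python3 - <<'E'
from plan import *
st()
E
```

```text
t 5.85 p [ 478.2 -401.   102.7] q [-0.79  0.61  1.47 -0.    1.06 -0.86] F [-0.4  1.2 -4.9] w 11.3
[[-0.066, 0.998, 0.001], [0.998, 0.066, -0.001], [-0.001, 0.001, -1.0]]
```

Request:
arm_command(
  increments=[
    [[0,0,-0.008],[0,0,0],0],
    [[0,0,-0.012],[0,0,0],0],
    [[0,0,-0.015],[0,0,0],0],
    [[0,0,-0.018],[0,0,0],0],
    [[0,0,-0.02],[0,0,0],0],
    [[0,0,-0.02],[0,0,0],0],
    [[0,0,-0.018],[0,0,0],0],
    [[0,0,-0.01],[0,0,0],0],
  ],
)

```text
t: 6.65
tool_pos: [478.4, -401.1, 225.4]
ee_rot: [2.145, 2.292, -0.0]
wrist_force: [0.1, -0.3, -4.1]
width: 11.5
```

```bash
python3 - <<'E'
from plan import *
st()
c=cam('scene');save(c,'s2.png',(60,60,235,195),4.4)
plan([([500,-260,224],tooly(-3),8),([493,0,224],tooly(-10),12)])
E
```

```text
t 6.65 p [ 478.4 -401.1  225.4] q [-0.79  0.48  1.33  0.    1.32 -0.86] F [ 0.1 -0.3 -4.1] w 11.5
[[-0.066, 0.998, 0.002], [0.998, 0.066, -0.002], [-0.002, 0.002, -1.0]]
0 [[0.017, 0.004, 0.0], [0.0, 0.0, 0.015]]
1 [[0.018, 0.003, 0.0], [0.001, 0.001, 0.015]]
2 [[0.018, 0.004, 0.001], [0.0, 0.0, 0.014]]
3 [[0.017, 0.003, 0.0], [0.0, 0.0, 0.015]]
4 [[0.018, 0.003, 0.0], [0.001, 0.001, 0.015]]
5 [[0.017, 0.002, 0.001], [0.0, 0.0, 0.015]]
6 [[0.018, 0.002, 0.0], [0.0, 0.0, 0.015]]
7 [[0.018, 0.002, 0.0], [0.001, 0.001, 0.014]]
8 [[0.022, -0.002, 0.0], [0.0, 0.0, 0.01]]
9 [[0.021, -0.002, 0.0], [0.0, 0.0, 0.01]]
10 [[0.022, -0.002, 0.0], [0.0, 0.0, 0.011]]
11 [[0.021, -0.002, 0.0], [0.0, 0.0, 0.01]]
12 [[0.022, -0.003, 0.0], [0.0, 0.0, 0.01]]
13 [[0.021, -0.002, 0.0], [0.0, 0.0, 0.01]]
14 [[0.022, -0.003, 0.0], [0.0, 0.0, 0.011]]
15 [[0.021, -0.004, 0.0], [0.0, 0.0, 0.01]]
16 [[0.022, -0.003, 0.0], [0.0, 0.0, 0.01]]
17 [[0.021, -0.004, 0.0], [0.0, 0.0, 0.01]]
18 [[0.021, -0.004, 0.0], [0.0, 0.0, 0.01]]
19 [[0.022, -0.004, 0.0], [0.0, 0.0, 0.011]]
end [492.7   0.5 224.1] [-2.407 -2.019  0.   ]
```

View pics/s2.png

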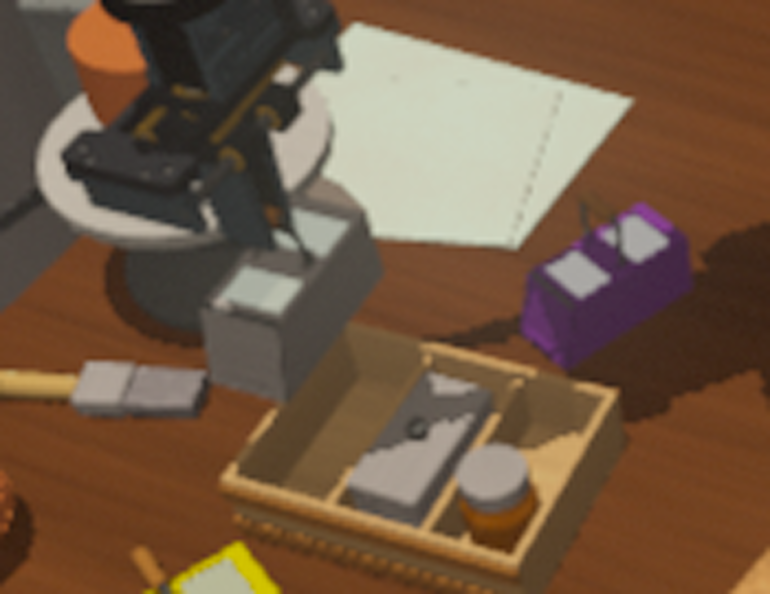

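The caddy hangs level from the bail, and tin and jar are undisturbed. Carrying it to the mat.

Request:
arm_command(
  increments=[
    [[0.01,0.002,0],[0,0,0.01],0],
    [[0.018,0.003,0],[0,0,0.015],0],
    [[0.02,0.004,0],[0,0,0.015],0],
    [[0.022,0.004,0],[0,0,0.015],0],
    [[0.022,0.003,0],[0,0,0.015],0],
    [[0.022,0.002,0],[0,0,0.015],0],
    [[0.022,0.002,0],[0,0,0.015],0],
    [[0.022,0.001,0],[0,0,0.015],0],
  ],
)

```text
t: 7.5
tool_pos: [496.3, -240.3, 221.9]
ee_rot: [-2.275, -2.164, 0.0]
wrist_force: [0.2, -0.1, -4.9]
width: 11.1
```

Request:
arm_command(
  increments=[
    [[0.022,-0.002,0],[0,0,0.01],0],
    [[0.022,-0.002,0],[0,0,0.01],0],
    [[0.022,-0.002,0],[0,0,0.01],0],
    [[0.022,-0.002,0],[0,0,0.01],0],
    [[0.022,-0.003,0],[0,0,0.01],0],
    [[0.022,-0.003,0],[0,0,0.01],0],
    [[0.022,-0.003,0],[0,0,0.01],0],
    [[0.022,-0.003,0],[0,0,0.01],0],
  ],
)

```text
t: 8.3
tool_pos: [490.6, -63.5, 222.0]
ee_rot: [-2.36, -2.072, 0.002]
wrist_force: [0.2, 0.5, -4.6]
width: 11.4
```

Request:
arm_command(
  increments=[
    [[0.02,-0.003,0],[0,0,0.01],0],
    [[0.02,-0.003,0],[0,0,0.01],0],
    [[0.014,-0.002,0],[0,0,0.01],0],
    [[0.008,-0.001,0],[0,0,0.01],0],
    [[0,0,0],[0,0,0],0],
    [[0,0,0],[0,0,0],0],
  ],
)

```text
t: 8.9
tool_pos: [491.2, -2.7, 222.6]
ee_rot: [-2.4, -2.026, 0.001]
wrist_force: [-0.8, 0.6, -3.8]
width: 11.0
```

```bash
python3 - <<'E'
from plan import *
st()
c=cam('scene');save(c,'s3.png',(140,60,340,210),3.9)
plan([([490,0,224],tooly(-10),2),([490,0,97],tooly(-10),8)])
E
```

```text
t 8.9 p [491.2  -2.7 222.6] q [-0.13  0.3   1.65 -0.    1.19  0.04] F [-0.8  0.6 -3.8] w 11.0
[[0.168, 0.986, -0.001], [0.986, -0.168, -0.0], [-0.0, -0.001, -1.0]]
0 [[0.001, -0.001, -0.001], [0.0, 0.0, 0.003]]
1 [[0.002, -0.001, 0.0], [0.0, 0.0, 0.002]]
2 [[0.0, 0.0, 0.016], [0.0, 0.0, 0.0]]
3 [[0.0, 0.0, 0.016], [0.0, 0.0, 0.0]]
4 [[0.0, 0.0, 0.016], [0.0, 0.0, 0.0]]
5 [[0.0, 0.0, 0.015], [0.0, 0.0, 0.0]]
6 [[0.0, 0.0, 0.016], [0.0, 0.0, 0.0]]
7 [[0.0, 0.0, 0.016], [0.0, 0.0, 0.0]]
8 [[0.0, 0.0, 0.016], [0.0, 0.0, 0.0]]
9 [[0.0, 0.0, 0.016], [0.0, 0.0, 0.0]]
end [4.898e+02 3.000e-01 9.670e+01] [-2.406e+00 -2.020e+00  1.000e-03]
```

View pics/s3.png

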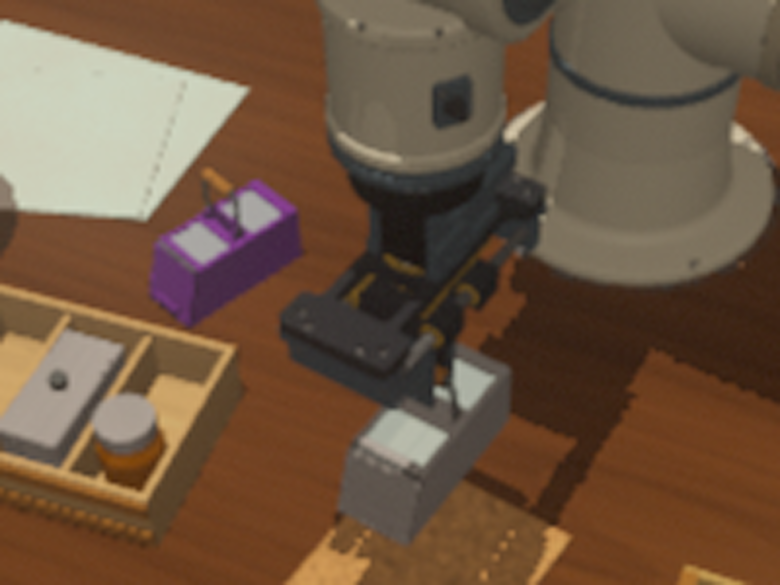

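Request:
arm_command(
  increments=[
    [[0.002,-0.002,0.008],[0,0,0],0],
    [[0,0,0.016],[0,0,0],0],
    [[0,0,0.02],[0,0,0],0],
    [[0,0,0.022],[0,0,0],0],
    [[0,0,0.022],[0,0,0],0],
    [[0,0,0.018],[0,0,0],0],
    [[0,0,0.012],[0,0,0],0],
    [[0,0,0.006],[0,0,0],0],
  ],
)

```text
t: 9.75
tool_pos: [489.0, -0.5, 97.5]
ee_rot: [-2.401, -2.024, 0.002]
wrist_force: [0.1, 0.7, -3.6]
width: 11.4
```

Request:
arm_command(
  increments=[
    [[0,0,0.002],[0,0,0],0],
    [[0,0,0.002],[0,0,0],0],
    [[0,0,0.001],[0,0,0],0],
    [[0,0,0],[0,0,0],0],
  ],
)

```text
t: 10.15
tool_pos: [490.1, -0.3, 94.2]
ee_rot: [2.401, 2.026, 0.001]
wrist_force: [1.0, -0.2, -5.4]
width: 11.3
```

```bash
python3 - <<'E'
from plan import *
st()
E
```

```text
t 10.15 p [ 4.901e+02 -3.000e-01  9.420e+01] q [-0.12  0.47  1.81 -0.    0.86  0.05] F [ 1.  -0.2 -5.4] w 11.3
[[0.168, 0.986, 0.001], [0.986, -0.168, -0.0], [0.0, 0.001, -1.0]]
```

Request:
arm_command(
  increments=[
    [[0,0,0.001],[0,0,0],0],
    [[0,0,0.001],[0,0,0],0],
    [[0,0,0],[0,0,0],0],
  ],
)

```text
t: 10.45
tool_pos: [489.9, -0.2, 91.9]
ee_rot: [2.401, 2.026, 0.0]
wrist_force: [-0.8, 0.3, -3.1]
width: 11.3
```

Request:
arm_command(
  increments=[
    [[0,0,0.001],[0,0,0],0],
    [[0,0,0],[0,0,0],0],
  ],
)

```text
t: 10.65
tool_pos: [489.8, -0.2, 90.8]
ee_rot: [-2.401, -2.026, 0.0]
wrist_force: [-0.2, -0.7, -4.7]
width: 11.5
```

Request:
arm_command(
  increments=[
    [[0,0,0.001],[0,0,0],0],
    [[0,0,0],[0,0,0],0],
  ],
)

```text
t: 10.85
tool_pos: [490.0, -0.2, 89.9]
ee_rot: [2.401, 2.026, 0.0]
wrist_force: [0.3, -0.0, -3.1]
width: 11.6
```

```bash
python3 - <<'E'
from plan import *
st()
E
```

```text
t 10.85 p [ 4.90e+02 -2.00e-01  8.99e+01] q [-0.12  0.48  1.81  0.    0.85  0.05] F [ 0.3 -0.  -3.1] w 11.6
[[0.168, 0.986, 0.0], [0.986, -0.168, -0.0], [0.0, 0.0, -1.0]]
```

Request:
arm_command(
  increments=[
    [[0,0,0.001],[0,0,0],0],
    [[0,0,0],[0,0,0],0],
  ],
)

```text
t: 11.05
tool_pos: [490.9, -0.4, 89.5]
ee_rot: [2.4, 2.025, 0.002]
wrist_force: [1.3, -1.8, 7.0]
width: 11.4
```

Request:
arm_command(
  increments=[
    [[0,0,0.001],[0,0,0],0],
    [[0,0,0],[0,0,0],0],
  ],
)

```text
t: 11.25
tool_pos: [491.9, -0.6, 89.1]
ee_rot: [2.398, 2.024, 0.004]
wrist_force: [1.7, -1.9, 15.1]
width: 11.3
```

```bash
python3 - <<'E'
from plan import *
st()
c=cam('scene');save(c,'s4.png',(190,120,300,230),5.4);st()
c=cam('wrist');save(c,'w4.png',k=1.5);st()
E
```

```text
t 11.25 p [491.9  -0.6  89.1] q [-0.12  0.48  1.81 -0.    0.84  0.05] F [ 1.7 -1.9 15.1] w 11.3
[[0.168, 0.986, 0.004], [0.986, -0.168, -0.001], [0.0, 0.004, -1.0]]
t 11.3 p [491.9  -0.6  89.1] q [-0.12  0.48  1.81 -0.    0.84  0.05] F [ 2.7 -1.9 15.2] w 11.2
[[0.168, 0.986, 0.004], [0.986, -0.168, -0.001], [0.0, 0.004, -1.0]]
t 11.35 p [491.9  -0.6  89.1] q [-0.12  0.48  1.81 -0.    0.84  0.05] F [ 2.4 -1.  14.7] w 11.2
[[0.168, 0.986, 0.004], [0.986, -0.168, -0.001], [0.0, 0.004, -1.0]]
```

View pics/s4.png

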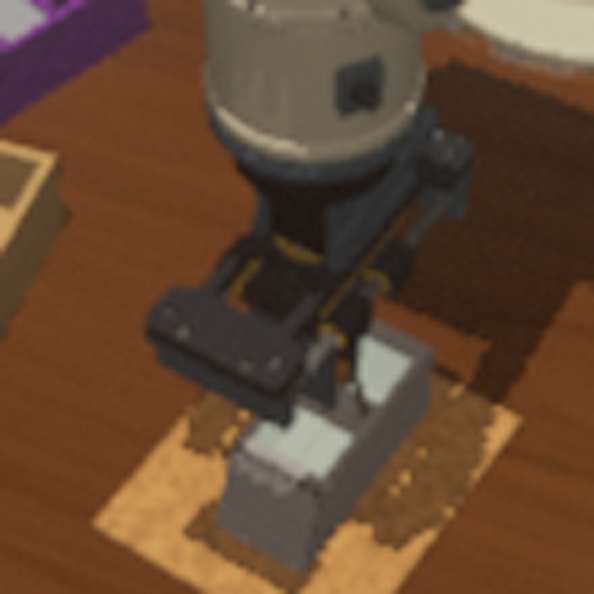

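Request:
arm_command(
  increments=[
    [[0,0,-0.002],[0,0,0],0],
    [[0,0,0],[0,0,0],0.4],
    [[0,0,0],[0,0,0],0.4],
    [[0,0,0],[0,0,0],0.4],
    [[0,0,0],[0,0,0],0.4],
    [[0,0,0],[0,0,0],0.4],
    [[0,0,0],[0,0,0],0.4],
  ],
)

```text
t: 12.05
tool_pos: [489.8, -0.2, 89.8]
ee_rot: [-2.401, -2.026, 0.0]
wrist_force: [-0.5, -0.1, 0.2]
width: 36.3
```

Request:
arm_command(
  increments=[
    [[0,0.01,0],[0,0,0],0.4],
    [[0,0.008,0],[0,0,0],0.4],
    [[0,0.006,0],[0,0,0],0.4],
    [[0,0.006,0],[0,0,0],0.4],
    [[0,0.006,0],[0,0,0],0.4],
    [[0,0.004,0],[0,0,0],0.4],
    [[0,0.002,0],[0,0,0],0.4],
    [[0,0,0],[0,0,0],0.4],
  ],
)

```text
t: 12.85
tool_pos: [531.4, -7.4, 89.9]
ee_rot: [-2.401, -2.026, 0.0]
wrist_force: [-0.7, -0.6, -0.2]
width: 36.5
```

```bash
python3 - <<'E'
from plan import *
st()
c=cam('scene');save(c,'s5.png',(190,120,300,230),5.4);st()
E
```

```text
t 12.85 p [531.4  -7.4  89.9] q [-0.13  0.53  1.71 -0.    0.9   0.04] F [-0.7 -0.6 -0.2] w 36.5
[[0.168, 0.986, -0.0], [0.986, -0.168, -0.0], [-0.0, -0.0, -1.0]]
t 12.9 p [531.3  -7.3  89.9] q [-0.13  0.52  1.71  0.    0.9   0.04] F [ 0.2 -0.4 -0.2] w 36.4
[[0.168, 0.986, 0.0], [0.986, -0.168, -0.0], [0.0, 0.0, -1.0]]
```

View pics/s5.png

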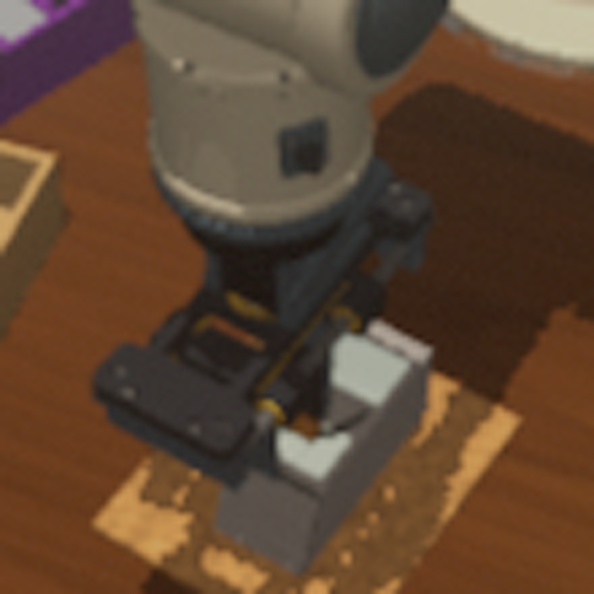

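```bash
python3 - <<'E'
from plan import *
plan([([521,-5.5,90],None),([510,-4,145],None,2),([410,10,235],tooly(-100))])
E
```

```text
0 [[0.0, -0.01, 0.0], [0.0, 0.0, 0.0]]
1 [[0.0, -0.006, -0.028], [0.0, 0.0, 0.0]]
2 [[0.0, -0.006, -0.027], [0.0, 0.0, 0.0]]
3 [[0.0, -0.008, -0.008], [0.0, 0.0, 0.131]]
4 [[-0.002, -0.009, -0.007], [0.0, 0.0, 0.132]]
5 [[-0.002, -0.008, -0.008], [0.0, 0.0, 0.131]]
6 [[-0.004, -0.007, -0.007], [0.0, 0.0, 0.131]]
7 [[-0.004, -0.007, -0.008], [0.0, 0.0, 0.132]]
8 [[-0.005, -0.007, -0.007], [0.0, 0.0, 0.131]]
9 [[-0.007, -0.006, -0.008], [0.0, 0.0, 0.131]]
10 [[-0.006, -0.004, -0.007], [0.0, 0.0, 0.132]]
11 [[-0.008, -0.004, -0.008], [0.0, 0.0, 0.131]]
12 [[-0.008, -0.003, -0.007], [0.0, 0.0, 0.132]]
13 [[-0.008, -0.002, -0.008], [0.0, 0.0, 0.131]]
14 [[-0.008, -0.001, -0.007], [0.0, 0.0, 0.131]]
end [410.2  10.  234.9] [-3.13   0.273 -0.   ]
```

Request:
arm_command(
  increments=[
    [[0,-0.01,0],[0,0,0],0.4],
    [[0,-0.006,-0.028],[0,0,0],0.6],
    [[0,-0.006,-0.027],[0,0,0],1],
    [[0,-0.008,-0.008],[0,0,0.131],1],
    [[-0.002,-0.009,-0.008],[0,0,0.131],1],
    [[-0.002,-0.008,-0.008],[0,0,0.131],1],
    [[-0.004,-0.007,-0.008],[0,0,0.131],1],
    [[-0.004,-0.007,-0.008],[0,0,0.131],1],
  ],
)

```text
t: 13.7
tool_pos: [467.1, 1.9, 185.2]
ee_rot: [-2.928, -1.138, 0.0]
wrist_force: [0.2, 0.4, 0.1]
width: 89.4
```

Request:
arm_command(
  increments=[
    [[-0.005,-0.007,-0.008],[0,0,0.131],1],
    [[-0.007,-0.006,-0.008],[0,0,0.131],1],
    [[-0.006,-0.004,-0.008],[0,0,0.131],1],
    [[-0.008,-0.004,-0.008],[0,0,0.131],1],
    [[-0.008,-0.003,-0.008],[0,0,0.131],1],
    [[-0.008,-0.002,-0.008],[0,0,0.131],1],
    [[-0.008,-0.001,-0.008],[0,0,0.131],1],
    [[0,0,0],[0,0,0],1],
  ],
)

```text
t: 14.5
tool_pos: [409.0, 10.1, 241.5]
ee_rot: [3.13, -0.271, 0.002]
wrist_force: [-1.0, 0.5, -0.2]
width: 91.3
```

```bash
python3 - <<'E'
from plan import *
import pickle
st()
for n in('wrist','scene','top'):
    c=cam(n);pickle.dump(c,open(n+'6.pkl','wb'))
    if n=='wrist':save(c,'w6.png',k=1.5)
    elif n=='scene':save(c,'s6.png',(190,120,300,240),5)
    else: save(c,'t6.png',(200,130,310,250),5)
st()
E
```

```text
t 14.5 p [409.   10.1 241.5] q [-0.12  0.15  1.8   0.    1.19  1.62] F [-1.   0.5 -0.2] w 91.3
[[0.985, -0.172, 0.001], [-0.172, -0.985, -0.0], [0.001, -0.0, -1.0]]
t 14.65 p [410.    9.8 240.6] q [-0.12  0.16  1.8  -0.    1.19  1.62] F [-0.   0.3 -0.3] w 91.4
[[0.986, -0.165, 0.0], [-0.165, -0.986, -0.0], [0.0, 0.0, -1.0]]
```

View pics/w6.png

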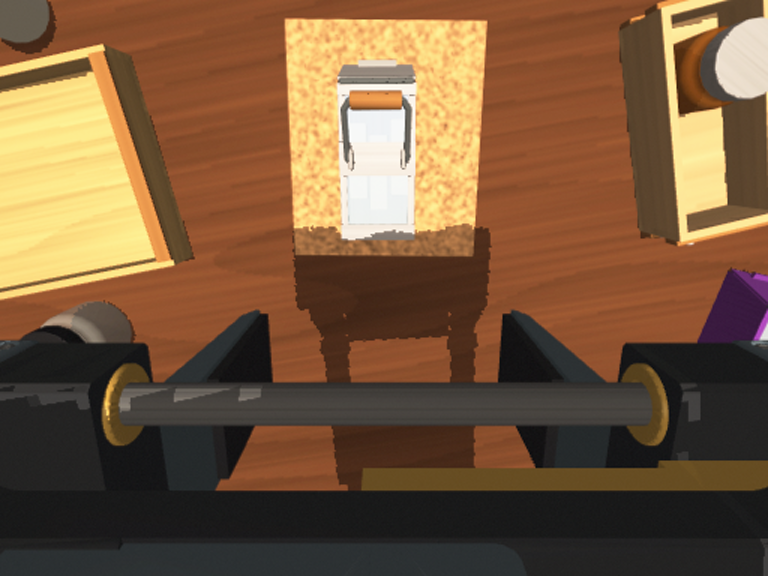

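View pics/s6.png

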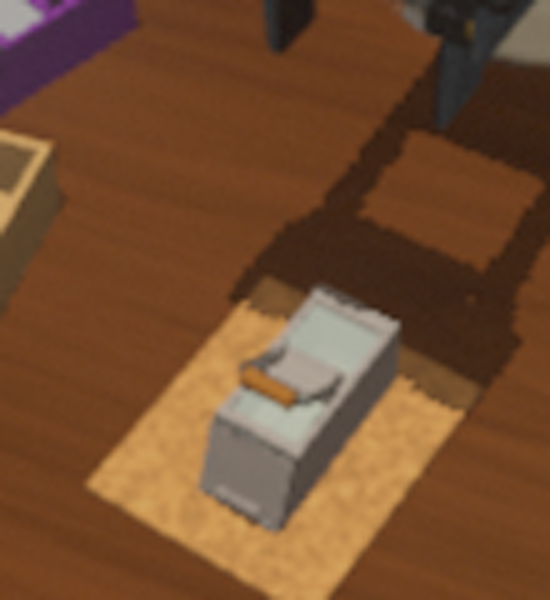

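View pics/t6.png

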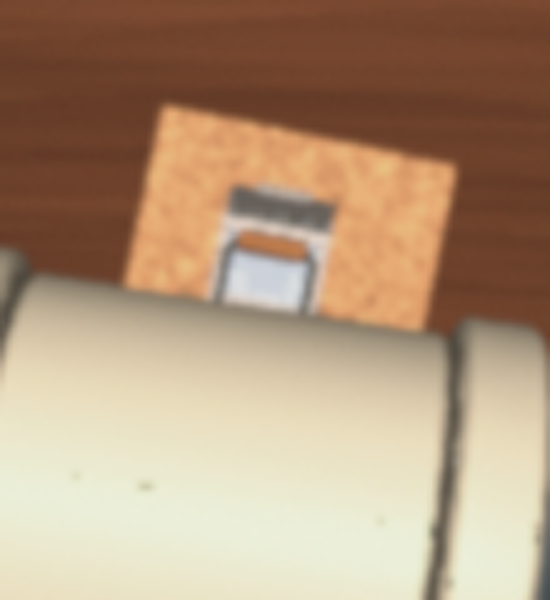

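```bash
python3 - <<'E'
from plan import *
import pickle
W=pickle.load(open('wrist6.pkl','rb'));S=pickle.load(open('scene6.pkl','rb'))
print('cam',(-W['R'].T@W['t']).round())
sc=lambda x,y:(190+x/5,120+y/5)
wp=[(342,240),(414,240),(415,82),(340,82)]; sp=[(400,325),(318,290),(217,415),(297,455)]
for a,b in zip(wp,sp):
    X,e=tri([ray(W,a[0]/1.5,a[1]/1.5),ray(S,*sc(*b))])
    print(a,'z59',onz(W,a[0]/1.5,a[1]/1.5,59).round(1),'tri',X.round(1),np.round(e,1))
P=np.array([onz(W,a[0]/1.5,a[1]/1.5,59) for a in wp])
ax=(P[2]+P[3]-P[0]-P[1])/2;print('len',np.linalg.norm(ax),'wid',np.linalg.norm(P[0]-P[1]),np.linalg.norm(P[2]-P[3]),'yaw',np.degrees(np.arctan2(ax[1],ax[0])))
u=ax/np.linalg.norm(ax);print('origin',(P.mean(0)+9*u).round(1))
X,e=tri([ray(W,376/1.5,99/1.5),ray(S,*sc(268,386))]);print('bar',X.round(1),e)
for q in [(285,18),(487,18),(474,256),(297,256)]:print('mat',onz(W,q[0]/1.5,q[1]/1.5,5).round(1))
E
```

```text
cam [482.  -3. 412.]
(342, 240) z59 [428.4  39.4  59. ] tri [427.6  40.1  54.7] [0.3 0.3]
(414, 240) z59 [418.9 -15.4  59. ] tri [417.1 -16.2  48. ] [0.5 0.5]
(415, 82) z59 [530.3 -33.5  59. ] tri [530.2 -32.6  57.2] [1.1 1.1]
(340, 82) z59 [539.4  18.8  59. ] tri [538.7  20.2  59.1] [1.6 1.6]
len 112.88427513462885 wid 55.55803953242913 53.05594375895134 yaw -9.878317272633257
origin [488.1   0.8  59. ]
bar [520.3  -3.9  88.8] [np.float64(0.42219124300539695), np.float64(0.4221912430053674)]
mat [601.4  55.7   5. ]
mat [ 574.1 -101.3    5. ]
mat [385.6 -68.1   5. ]
mat [412.8  88.5   5. ]
```

```bash
python3 - <<'E'
from plan import *
R=tooly(-99.9,20);print(R.round(3).tolist())
tcp=np.array([485.5,.9,20.3]);pre=tcp-130*R[:,2]
print(pre)
plan([(pre,R,4),(tcp-40*R[:,2],R,4),(tcp,R,4)])
E
```

```text
[[0.926, -0.172, 0.337], [-0.162, -0.985, -0.059], [0.342, 0.0, -0.94]]
[441.69945972   8.54441802 142.4600407 ]
0 [[0.008, -0.001, 0.025], [0.0, 0.087, 0.002]]
1 [[0.006, -0.001, 0.025], [-0.001, 0.088, 0.001]]
2 [[0.003, -0.001, 0.025], [0.0, 0.087, 0.002]]
3 [[0.001, -0.001, 0.026], [0.0, 0.087, 0.001]]
4 [[0.0, 0.0, 0.022], [0.0, 0.0, 0.0]]
5 [[0.0, 0.0, 0.023], [0.0, 0.0, 0.0]]
6 [[0.0, 0.0, 0.022], [0.0, 0.0, 0.0]]
7 [[0.0, 0.0, 0.023], [0.0, 0.0, 0.0]]
8 [[0.0, 0.0, 0.01], [0.0, 0.0, 0.0]]
9 [[0.0, 0.0, 0.01], [0.0, 0.0, 0.0]]
10 [[0.0, 0.0, 0.01], [0.0, 0.0, 0.0]]
11 [[0.0, 0.0, 0.01], [0.0, 0.0, 0.0]]
end [485.2   0.9  20.1] [ 3.053 -0.264  0.538]
```

Request:
arm_command(
  increments=[
    [[0.008,-0.001,0.025],[0,0.087,0.002],1],
    [[0.006,-0.001,0.025],[0,0.087,0.002],1],
    [[0.003,-0.001,0.025],[0,0.087,0.002],1],
    [[0.001,-0.001,0.026],[0,0.087,0.001],1],
    [[0,0,0.022],[0,0,0],1],
    [[0,0,0.022],[0,0,0],1],
    [[0,0,0],[0,0,0],1],
  ],
)

```text
t: 15.35
tool_pos: [455.2, 5.7, 100.2]
ee_rot: [3.056, -0.268, 0.522]
wrist_force: [-0.2, -0.4, -0.6]
width: 91.0
```

```bash
python3 - <<'E'
from plan import *
st()
R=tooly(-99.9,20);tcp=np.array([485.5,.9,20.3])
plan([(tcp-30*R[:,2],R,3),(tcp,R,4)])
c=cam('scene');save(c,'s7.png',(190,80,300,230),4)
E
```

```text
t 15.35 p [455.2   5.7 100.2] q [-0.1   0.36  2.17 -0.09  0.28  1.73] F [-0.2 -0.4 -0.6] w 91.0
[[0.929, -0.174, 0.327], [-0.164, -0.985, -0.058], [0.332, 0.001, -0.943]]
0 [[0.001, 0.0, 0.019], [0.0, 0.003, -0.001]]
1 [[0.0, 0.0, 0.018], [0.001, 0.004, 0.0]]
2 [[0.001, -0.001, 0.019], [0.0, 0.003, -0.001]]
3 [[0.0, 0.0, 0.007], [0.0, 0.0, 0.0]]
4 [[0.0, 0.0, 0.008], [0.0, 0.0, 0.0]]
5 [[0.0, 0.0, 0.007], [0.0, 0.0, 0.0]]
6 [[0.0, 0.0, 0.008], [0.0, 0.0, 0.0]]
end [485.8   1.3  20. ] [ 3.053 -0.264  0.538]
```

View pics/s7.png

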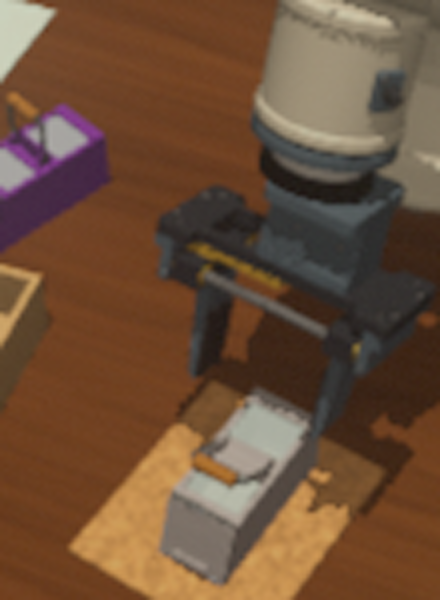

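```bash
python3 - <<'E'
from plan import *
R=tooly(-99.9,10);tcp=np.array([480.4,1.8,20.3])
plan([(tcp-70*R[:,2],R,2),(tcp-30*R[:,2],R,2),(tcp,R,4)])
E
```

```text
0 [[0.004, 0.0, 0.008], [0.001, -0.082, -0.001]]
1 [[0.005, -0.001, 0.007], [0.0, -0.083, -0.002]]
2 [[0.0, 0.0, 0.02], [0.0, 0.0, 0.0]]
3 [[0.0, 0.0, 0.02], [0.0, 0.0, 0.0]]
4 [[0.0, 0.0, 0.008], [0.0, 0.0, 0.0]]
5 [[0.0, 0.0, 0.007], [0.0, 0.0, 0.0]]
6 [[0.0, 0.0, 0.008], [0.0, 0.0, 0.0]]
7 [[0.0, 0.0, 0.007], [0.0, 0.0, 0.0]]
end [480.    2.3  20.7] [ 3.103 -0.268  0.271]
```

Request:
arm_command(
  increments=[
    [[0.004,0,0.008],[0,-0.082,-0.001],1],
    [[0.005,0,0.007],[0,-0.082,-0.001],1],
    [[0,0,0.02],[0,0,0],1],
    [[0,0,0.015],[0,0,0],1],
    [[0,0,0],[0,0,0],1],
  ],
)

```text
t: 15.9
tool_pos: [474.4, 2.4, 56.1]
ee_rot: [3.102, -0.271, 0.275]
wrist_force: [-0.4, 0.4, -0.2]
width: 91.3
```

```bash
python3 - <<'E'
from plan import *
st()
R=tooly(-99.9,10);tcp=np.array([480.4,1.8,20.3])
plan([(tcp,R,4)])
c=cam('scene');save(c,'s8.png',(190,80,300,230),4)
E
```

```text
t 15.9 p [474.4   2.4  56.1] q [-0.11  0.49  2.03 -0.03  0.45  1.65] F [-0.4  0.4 -0.2] w 91.3
[[0.969, -0.173, 0.173], [-0.171, -0.985, -0.031], [0.176, 0.0, -0.984]]
0 [[0.0, 0.0, 0.009], [0.0, -0.001, 0.0]]
1 [[0.0, 0.0, 0.009], [0.0, 0.0, -0.001]]
2 [[0.0, 0.0, 0.009], [0.0, -0.001, 0.0]]
3 [[0.0, -0.001, 0.009], [0.0, 0.0, 0.0]]
end [480.7   2.2  20.7] [ 3.103 -0.269  0.272]
```

View pics/s8.png

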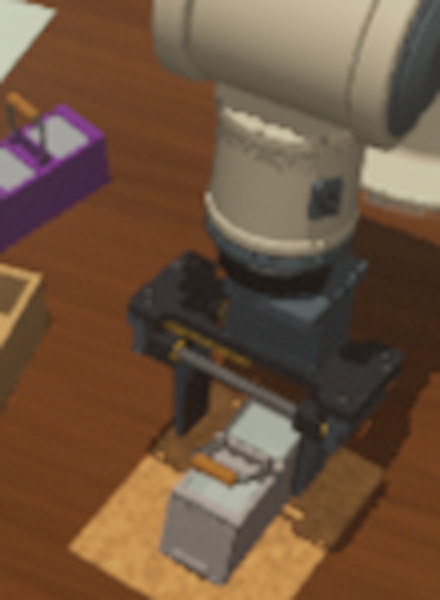

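Request:
arm_command(
  increments=[
    [[0,0,0.009],[0,0,0],1],
    [[0,0,0.009],[0,0,0],1],
    [[0,0,0.009],[0,0,0],1],
    [[0,0,0.008],[0,0,0],1],
    [[0,0,0],[0,0,0],1],
  ],
)

```text
t: 16.45
tool_pos: [480.5, 1.2, 20.9]
ee_rot: [3.102, -0.273, 0.275]
wrist_force: [-0.2, 0.1, 0.7]
width: 91.6
```

Request:
arm_command(
  increments=[
    [[0,0,0],[0,0,0],0.55],
    [[0,0,0],[0,0,0],0.55],
    [[0,0,0],[0,0,0],0.55],
    [[0,0,0],[0,0,0],0.55],
    [[0,0,0],[0,0,0],0.55],
    [[0,0,0],[0,0,0],0.55],
  ],
  grip_force=40,
)

```text
t: 17.05
tool_pos: [480.9, 1.2, 22.2]
ee_rot: [3.102, -0.273, 0.278]
wrist_force: [-0.6, 0.8, 6.6]
width: 56.0
```

```bash
python3 - <<'E'
from plan import *
st()
E
```

```text
t 17.05 p [480.9   1.2  22.2] q [-0.11  0.57  2.04 -0.03  0.36  1.66] F [-0.6  0.8  6.6] w 56.0
[[0.969, -0.175, 0.175], [-0.172, -0.985, -0.031], [0.178, -0.0, -0.984]]
```

Request:
arm_command(
  increments=[
    [[0,0,0],[0,0,0],0.3],
    [[0,0,0],[0,0,0],0.3],
  ],
)

```text
t: 17.25
tool_pos: [480.9, 1.2, 22.2]
ee_rot: [3.102, -0.273, 0.278]
wrist_force: [0.1, 0.6, 6.0]
width: 55.5
```

```bash
python3 - <<'E'
from plan import *
st()
c=cam('scene');save(c,'s9.png',(190,80,300,230),4);st()
c=cam('wrist');save(c,'w9.png',k=1.5)
E
```

```text
t 17.25 p [480.9   1.2  22.2] q [-0.11  0.57  2.04 -0.03  0.36  1.66] F [0.1 0.6 6. ] w 55.5
[[0.969, -0.175, 0.175], [-0.172, -0.985, -0.031], [0.178, -0.0, -0.984]]
t 17.3 p [480.9   1.2  22.2] q [-0.11  0.57  2.04 -0.03  0.36  1.66] F [-0.2  1.3  6.1] w 55.7
[[0.969, -0.175, 0.175], [-0.172, -0.985, -0.031], [0.178, -0.0, -0.984]]
```

View pics/s9.png

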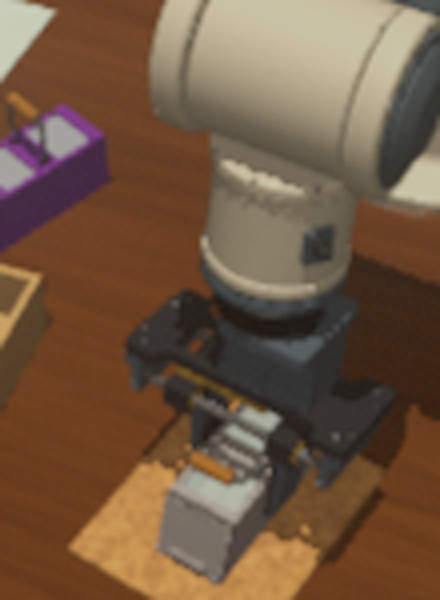

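View pics/w9.png

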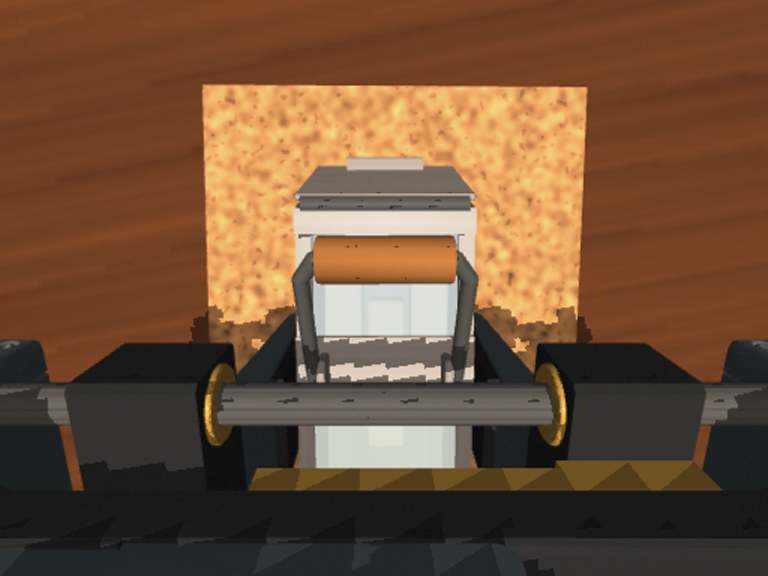

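```bash
cat > tip.py <<'E'
from plan import *
def caddyR(yaw,tip): return (Ro.from_euler('z',yaw,degrees=True)*Ro.from_euler('y',tip,degrees=True)).as_matrix()
# grasp reference
p0=np.array([480.9,1.2,22.2]);R0=Ro.from_rotvec([3.102,-.273,.278]).as_matrix()
O=np.array([489,.3,5.]);Rc0=caddyR(-9.9,0)
G_R=Rc0.T@R0;G_p=Rc0.T@(p0-O)
def tcp(lip,yaw,tip):
    Rc=caddyR(yaw,tip);o=np.array(lip)-Rc@np.array([65,0,3.]);return o+Rc@G_p,Rc@G_R
def lipnow():
    s=ctrl.state();R=Ro.from_rotvec(s['ee_rot']).as_matrix();Rc=R@G_R.T;o=s['tool_pos']-Rc@G_p
    print('caddy o',o.round(1),'lip',(o+Rc@[65,0,3]).round(1),'yaw',np.degrees(np.arctan2(Rc[1,0],Rc[0,0])).round(1),'tip',np.degrees(np.arcsin(-Rc[2,0])).round(1),'roll',np.degrees(np.arcsin(Rc[2,1])).round(1))
E
python3 - <<'E'
from tip import *
lipnow()
a=tcp([512,250,90],90,0);print(a)
s=ctrl.state();p=s['tool_pos'];R=Ro.from_rotvec(s['ee_rot']).as_matrix()
plan([(p+[0,0,80],R,5),(a[0],a[1],14)])
E
```

```text
caddy o [4.89e+02 3.00e-01 5.00e+00] lip [553.1 -10.8   8. ] yaw -9.9 tip -0.0 roll -0.0
(array([512.50602732, 176.86587827, 104.2       ]), array([[ 2.76981491e-03,  9.99996162e-01,  6.38969873e-05],
       [ 9.84067466e-01, -2.73705449e-03,  1.77774380e-01],
       [ 1.77773873e-01, -4.29523182e-04, -9.84071271e-01]]))
0 [[0.003, 0.0, -0.016], [0.0, 0.0, 0.0]]
1 [[0.003, 0.0, -0.015], [0.0, 0.0, 0.0]]
2 [[0.003, 0.0, -0.016], [0.0, 0.0, 0.0]]
3 [[0.002, 0.0, -0.016], [0.0, 0.0, 0.0]]
4 [[0.003, 0.0, -0.016], [0.0, 0.0, 0.0]]
5 [[0.0, -0.013, 0.0], [0.022, 0.0, -0.123]]
6 [[0.002, -0.012, 0.0], [0.022, 0.0, -0.122]]
7 [[0.003, -0.013, 0.0], [0.022, 0.0, -0.123]]
8 [[0.005, -0.012, 0.001], [0.023, 0.0, -0.122]]
9 [[0.006, -0.011, 0.001], [0.022, 0.0, -0.123]]
10 [[0.007, -0.01, 0.001], [0.022, 0.0, -0.122]]
11 [[0.008, -0.01, 0.002], [0.022, 0.0, -0.123]]
12 [[0.01, -0.008, 0.001], [0.022, 0.0, -0.122]]
13 [[0.011, -0.007, 0.002], [0.023, 0.0, -0.123]]
14 [[0.011, -0.005, 0.002], [0.022, 0.0, -0.122]]
15 [[0.012, -0.004, 0.002], [0.022, 0.0, -0.123]]
16 [[0.012, -0.003, 0.002], [0.022, 0.0, -0.123]]
17 [[0.013, -0.001, 0.002], [0.022, 0.0, -0.122]]
18 [[0.012, 0.001, 0.002], [0.023, 0.0, -0.123]]
end [512.4 176.6 104.6] [-2.13  -2.125 -0.191]
```

Request:
arm_command(
  increments=[
    [[0.001,0,-0.006],[0,0,0],0.3],
    [[0.002,0,-0.012],[0,0,0],0.3],
    [[0.003,0,-0.018],[0,0,0],0.3],
    [[0.003,0,-0.018],[0,0,0],0.3],
    [[0.003,0,-0.016],[0,0,0],0.3],
    [[0.002,0,-0.01],[0,0,0],0.3],
    [[0,0,0],[0,0,0],0.3],
  ],
)

```text
t: 18.05
tool_pos: [480.8, 1.2, 104.4]
ee_rot: [3.101, -0.273, 0.28]
wrist_force: [0.3, -0.1, -4.3]
width: 55.7
```

```bash
python3 - <<'E'
from tip import *
st();lipnow()
a=tcp([512,250,88],90,0)
plan([(a[0],a[1],16)])
c=cam('scene');save(c,'s10.png',(190,80,300,230),4)
E
```

```text
t 18.05 p [480.8   1.2 104.4] q [-0.11  0.39  1.97 -0.02  0.6   1.65] F [ 0.3 -0.1 -4.3] w 55.7
[[0.969, -0.174, 0.176], [-0.172, -0.985, -0.031], [0.179, -0.0, -0.984]]
caddy o [4.889e+02 3.000e-01 8.720e+01] lip [552.9 -10.8  90.3] yaw -9.9 tip -0.1 roll -0.0
0 [[0.0, -0.011, 0.0], [0.019, 0.0, -0.107]]
1 [[0.001, -0.011, 0.001], [0.02, 0.0, -0.107]]
2 [[0.003, -0.011, 0.0], [0.019, 0.0, -0.108]]
3 [[0.003, -0.011, 0.001], [0.02, 0.0, -0.107]]
4 [[0.005, -0.01, 0.001], [0.019, 0.0, -0.107]]
5 [[0.005, -0.009, 0.001], [0.02, 0.0, -0.107]]
6 [[0.007, -0.009, 0.001], [0.019, -0.001, -0.107]]
7 [[0.008, -0.008, 0.002], [0.02, 0.0, -0.108]]
8 [[0.008, -0.007, 0.002], [0.019, 0.0, -0.107]]
9 [[0.009, -0.006, 0.001], [0.02, 0.0, -0.107]]
10 [[0.01, -0.006, 0.002], [0.019, 0.0, -0.107]]
11 [[0.01, -0.004, 0.002], [0.02, 0.0, -0.108]]
12 [[0.011, -0.002, 0.002], [0.019, 0.0, -0.107]]
13 [[0.011, -0.002, 0.002], [0.019, 0.0, -0.107]]
14 [[0.011, -0.001, 0.003], [0.02, 0.0, -0.107]]
15 [[0.01, 0.001, 0.002], [0.019, 0.0, -0.107]]
end [512.3 176.5 101.8] [-2.131 -2.124 -0.191]
```

View pics/s10.png

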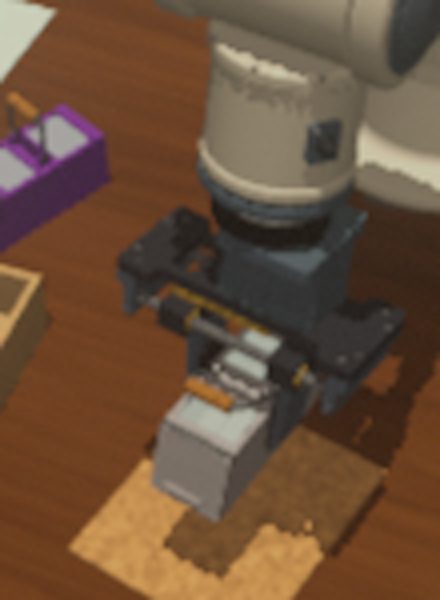

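The caddy is held level by its body. Turning it towards the tray.

Request:
arm_command(
  increments=[
    [[0,-0.006,0],[0.01,0,-0.06],0.3],
    [[0.001,-0.011,0],[0.02,0,-0.107],0.3],
    [[0.002,-0.011,0],[0.019,0,-0.107],0.3],
    [[0.003,-0.011,0.001],[0.02,0,-0.107],0.3],
    [[0.005,-0.01,0.001],[0.019,0,-0.107],0.3],
    [[0.005,-0.009,0.001],[0.02,0,-0.107],0.3],
    [[0.007,-0.009,0.001],[0.019,0,-0.107],0.3],
    [[0.008,-0.008,0.002],[0.02,0,-0.107],0.3],
  ],
)

```text
t: 18.9
tool_pos: [497.5, 83.8, 101.9]
ee_rot: [-2.911, -0.982, -0.257]
wrist_force: [0.5, 0.5, -4.6]
width: 55.9
```

```bash
python3 - <<'E'
from tip import *
st();lipnow()
a=tcp([512,250,88],90,0)
plan([(a[0],a[1],10)])
E
```

```text
t 18.9 p [497.5  83.8 101.9] q [-0.03  0.43  1.9   0.18  0.68  0.76] F [ 0.5  0.5 -4.6] w 55.9
[[0.783, 0.606, 0.139], [0.596, -0.795, 0.109], [0.176, -0.002, -0.984]]
caddy o [503.6  89.2  84.6] lip [555.2 128.7  87.5] yaw 37.5 tip 0.1 roll 0.1
0 [[0.007, -0.006, 0.001], [0.016, 0.0, -0.09]]
1 [[0.007, -0.006, 0.001], [0.016, 0.0, -0.091]]
2 [[0.008, -0.005, 0.002], [0.016, 0.0, -0.09]]
3 [[0.008, -0.005, 0.001], [0.016, 0.0, -0.09]]
4 [[0.009, -0.003, 0.002], [0.016, 0.0, -0.09]]
5 [[0.009, -0.003, 0.001], [0.016, 0.0, -0.091]]
6 [[0.009, -0.002, 0.002], [0.016, 0.0, -0.09]]
7 [[0.009, -0.001, 0.002], [0.016, 0.0, -0.09]]
8 [[0.009, -0.001, 0.001], [0.016, 0.0, -0.09]]
9 [[0.009, 0.001, 0.002], [0.016, 0.0, -0.091]]
end [512.5 176.4 102. ] [-2.131 -2.126 -0.19 ]
```

Request:
arm_command(
  increments=[
    [[0.007,-0.006,0.001],[0.016,0,-0.09],0.3],
    [[0.007,-0.006,0.001],[0.016,0,-0.09],0.3],
    [[0.008,-0.005,0.001],[0.016,0,-0.09],0.3],
    [[0.008,-0.005,0.001],[0.016,0,-0.09],0.3],
    [[0.009,-0.003,0.001],[0.016,0,-0.09],0.3],
    [[0.009,-0.003,0.001],[0.016,0,-0.09],0.3],
    [[0.009,-0.002,0.001],[0.016,0,-0.09],0.3],
    [[0.009,-0.001,0.001],[0.016,0,-0.09],0.3],
  ],
)

```text
t: 19.7
tool_pos: [510.1, 157.4, 105.6]
ee_rot: [-2.328, -1.925, -0.207]
wrist_force: [0.3, 0.0, -3.8]
width: 55.9
```

```bash
python3 - <<'E'
from tip import *
st();lipnow()
a=tcp([512,250,85],90,0);b=tcp([512,252,60],90,10)
plan([(a[0],a[1],2),(b[0],b[1],4)])
c=cam('scene');save(c,'s11.png',(190,80,410,310),2.6)
c=cam('top');save(c,'t11.png',(70,80,320,260),3)
E
```

```text
t 19.7 p [510.1 157.4 105.6] q [0.07 0.48 1.76 0.23 0.86 0.12] F [ 0.3  0.  -3.8] w 55.9
[[0.185, 0.982, 0.033], [0.967, -0.188, 0.174], [0.177, -0.001, -0.984]]
caddy o [511.1 165.5  88.4] lip [523.1 229.4  91.4] yaw 79.3 tip 0.0 roll 0.0
0 [[0.009, -0.001, 0.005], [0.016, 0.0, -0.092]]
1 [[0.009, 0.001, 0.005], [0.017, 0.001, -0.091]]
2 [[0.001, 0.0, 0.003], [0.0, -0.044, 0.0]]
3 [[0.001, 0.0, 0.004], [0.0, -0.043, 0.0]]
4 [[0.001, 0.0, 0.003], [-0.001, -0.044, 0.0]]
5 [[0.001, 0.0, 0.003], [0.0, -0.044, 0.0]]
end [512.9 182.2  86.5] [-2.223 -2.216 -0.005]
```

View pics/s11.png

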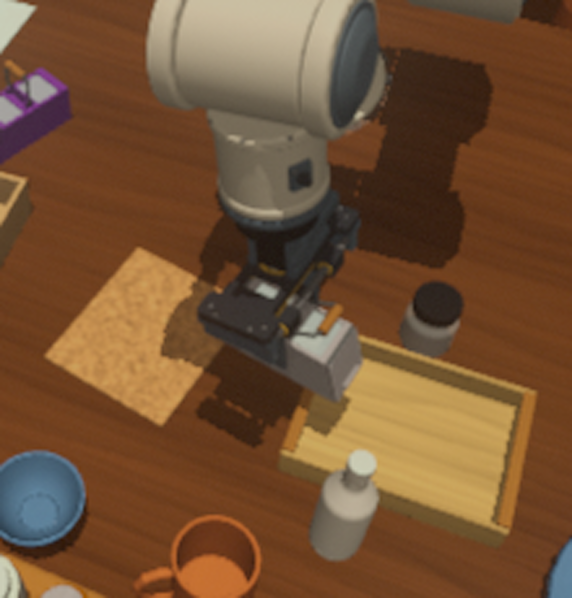

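View pics/t11.png

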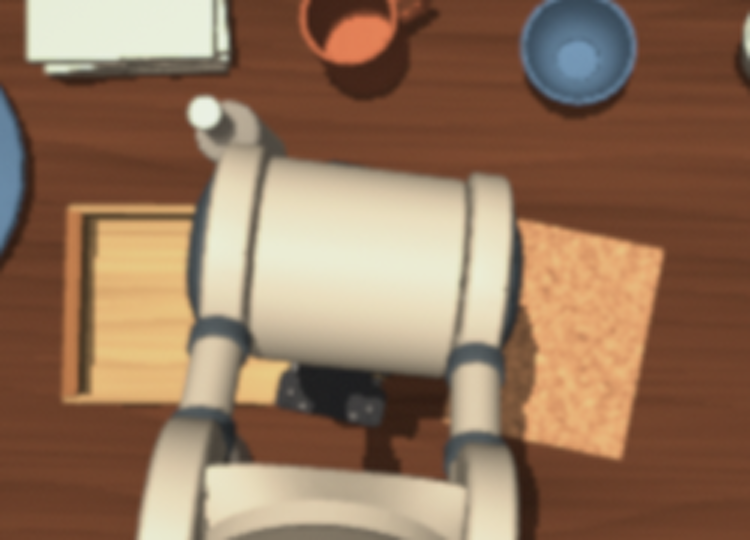

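Request:
arm_command(
  increments=[
    [[0.009,-0.001,0.004],[0.016,0,-0.091],0.3],
    [[0.009,0.001,0.004],[0.016,0,-0.091],0.3],
    [[0.001,0,0.003],[0,-0.044,0],0.3],
    [[0.001,0,0.003],[0,-0.044,0],0.3],
    [[0.001,0,0.003],[0,-0.044,0],0.3],
    [[0.001,0,0.003],[0,-0.044,0],0.3],
    [[0,0,0],[0,0,0],0.3],
  ],
)

```text
t: 20.5
tool_pos: [512.9, 182.0, 89.6]
ee_rot: [-2.231, -2.211, -0.002]
wrist_force: [0.4, -1.1, -3.9]
width: 55.8
```

```bash
python3 - <<'E'
from tip import *
st();lipnow()
c=cam('scene');save(c,'s12.png',(190,80,410,310),2.6)
a=tcp([512,250,45],90,30);b=tcp([512,250,36],90,46)
plan([(a[0],a[1],8),(b[0],b[1],6)])
E
```

```text
t 20.5 p [512.9 182.   89.6] q [0.23 0.54 1.68 0.   0.92 0.24] F [ 0.4 -1.1 -3.9] w 55.8
[[0.009, 1.0, 0.001], [1.0, -0.009, 0.001], [0.001, 0.001, -1.0]]
caddy o [512.4 186.9  71.2] lip [512.8 251.4  62.7] yaw 89.6 tip 10.2 roll -0.0
0 [[0.002, 0.0, -0.001], [0.0, -0.043, -0.001]]
1 [[0.001, 0.0, 0.0], [0.0, -0.044, 0.0]]
2 [[0.001, 0.0, -0.001], [-0.001, -0.043, -0.001]]
3 [[0.002, 0.0, 0.0], [0.0, -0.044, -0.001]]
4 [[0.001, 0.0, -0.001], [0.0, -0.043, -0.001]]
5 [[0.002, 0.0, -0.001], [0.0, -0.044, 0.0]]
6 [[0.001, 0.0, -0.001], [0.0, -0.043, -0.001]]
7 [[0.001, 0.0, -0.001], [0.0, -0.044, -0.001]]
8 [[0.002, 0.0, -0.002], [0.0, -0.047, 0.0]]
9 [[0.002, 0.0, -0.001], [0.0, -0.046, 0.0]]
10 [[0.002, 0.0, -0.002], [-0.001, -0.047, 0.0]]
11 [[0.002, 0.0, -0.002], [0.0, -0.046, 0.0]]
12 [[0.002, 0.0, -0.002], [0.0, -0.047, 0.0]]
13 [[0.002, -0.001, -0.002], [0.0, -0.046, 0.0]]
end [512.  209.3  98.6] [ 1.866  1.861 -0.601]
```

View pics/s12.png

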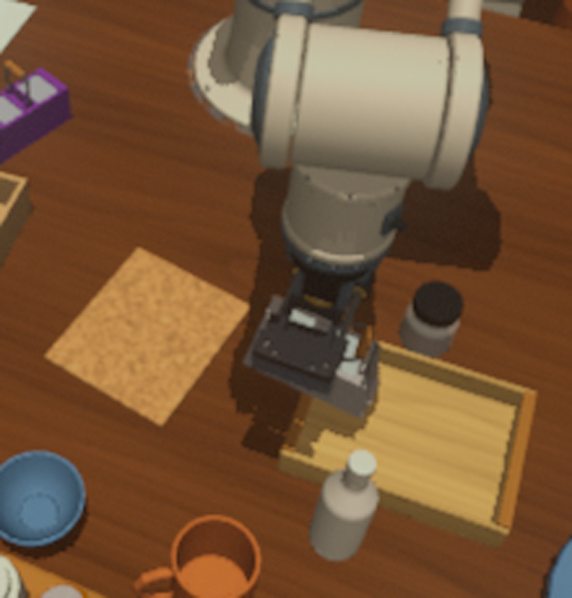

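Request:
arm_command(
  increments=[
    [[0,0,0.006],[0,0,0],0.3],
    [[0,0,0.006],[0,0,0],0.3],
    [[0.001,0,0.004],[0,-0.044,0],0.3],
    [[0.001,0,0],[0,-0.044,0],0.3],
    [[0.001,0,0],[0,-0.044,0],0.3],
    [[0.001,0,0],[0,-0.044,0],0.3],
    [[0.001,0,0],[0,-0.044,0],0.3],
  ],
)

```text
t: 21.25
tool_pos: [513.5, 186.1, 73.6]
ee_rot: [2.115, 2.096, -0.231]
wrist_force: [-0.2, 0.1, -5.2]
width: 55.8
```

```bash
python3 - <<'E'
from tip import *
st();lipnow()
c=cam('scene');save(c,'s13.png',(190,80,410,310),2.6)
b=tcp([512,250,37],90,45)
plan([(b[0],b[1],8)])
E
```

```text
t 21.25 p [513.5 186.1  73.6] q [ 0.37  0.61  1.62 -0.24  1.01  0.52] F [-0.2  0.1 -5.2] w 55.8
[[0.009, 1.0, -0.001], [0.976, -0.009, -0.217], [-0.217, 0.001, -0.976]]
caddy o [513.1 187.   54.6] lip [513.5 248.1  32.2] yaw 89.6 tip 22.8 roll -0.0
0 [[0.002, 0.0, -0.004], [0.0, -0.048, -0.001]]
1 [[0.002, 0.0, -0.003], [-0.001, -0.048, 0.0]]
2 [[0.001, 0.0, -0.004], [0.0, -0.049, -0.001]]
3 [[0.002, -0.001, -0.004], [0.0, -0.048, -0.001]]
4 [[0.001, 0.0, -0.004], [-0.001, -0.048, 0.0]]
5 [[0.001, 0.0, -0.004], [0.0, -0.048, -0.001]]
6 [[0.001, 0.0, -0.004], [0.0, -0.048, -0.001]]
7 [[0.0, 0.0, -0.004], [-0.001, -0.049, 0.0]]
end [512.6 208.   98.5] [ 1.877  1.871 -0.586]
```

View pics/s13.png

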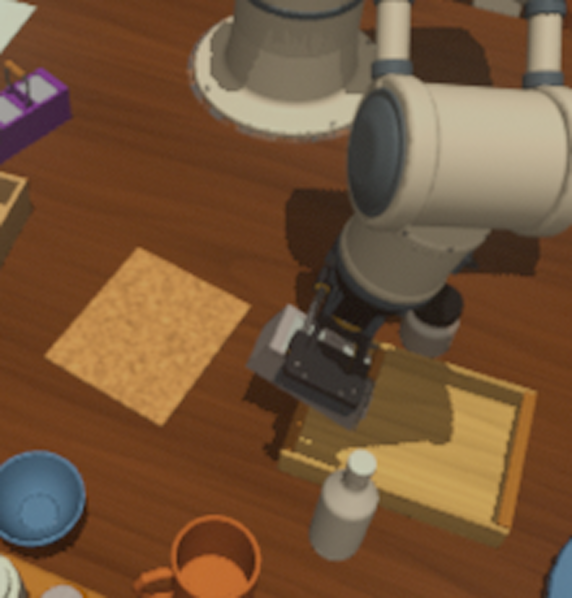

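Request:
arm_command(
  increments=[
    [[0.002,0,-0.004],[0,-0.048,0],0.3],
    [[0.002,0,-0.004],[0,-0.048,0],0.3],
    [[0.002,0,-0.004],[0,-0.048,0],0.3],
    [[0.002,0,-0.004],[0,-0.048,0],0.3],
    [[0.001,0,-0.004],[0,-0.048,0],0.3],
    [[0.001,0,-0.004],[0,-0.048,0],0.3],
    [[0,0,0],[0,0,0],0.3],
  ],
)

```text
t: 22.0
tool_pos: [513.6, 204.6, 92.6]
ee_rot: [1.946, 1.932, -0.502]
wrist_force: [0.5, -0.3, -2.9]
width: 56.0
```

```bash
python3 - <<'E'
from tip import *
st();lipnow()
c=cam('scene');save(c,'s14.png',(190,80,410,310),2.6)
b=tcp([512,250,36],90,47)
plan([(b[0],b[1],4)])
E
```

```text
t 22.0 p [513.6 204.6  92.6] q [ 0.54  0.7   1.47 -0.45  1.28  0.74] F [ 0.5 -0.3 -2.9] w 56.0
[[0.006, 1.0, -0.003], [0.875, -0.007, -0.484], [-0.484, 0.0, -0.875]]
caddy o [513.  200.   74.1] lip [513.2 252.3  35.4] yaw 89.8 tip 39.2 roll 0.1
0 [[0.001, 0.0, -0.002], [-0.001, -0.034, -0.001]]
1 [[0.0, -0.001, -0.002], [-0.001, -0.035, -0.001]]
2 [[0.001, 0.0, -0.003], [-0.001, -0.034, -0.001]]
3 [[0.0, 0.0, -0.002], [-0.001, -0.035, -0.001]]
end [512.6 210.6  99.2] [ 1.855  1.85  -0.615]
```

View pics/s14.png

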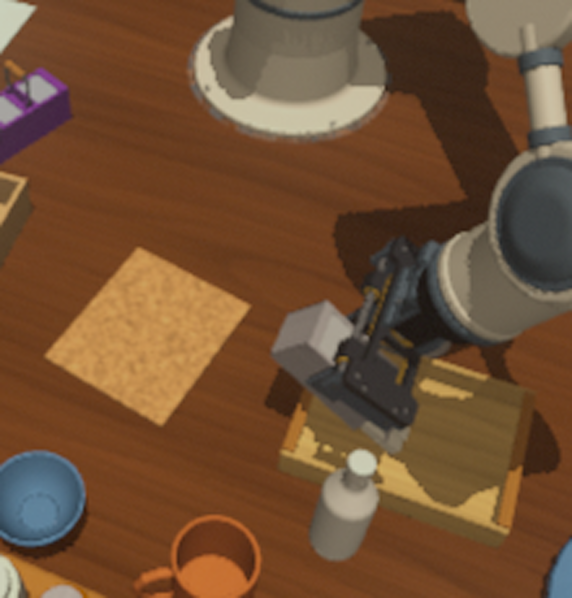

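Request:
arm_command(
  increments=[
    [[0.001,0,-0.002],[0,-0.034,0],0.3],
    [[0.001,0,-0.002],[0,-0.034,0],0.3],
    [[0,0,-0.002],[0,-0.034,0],0.3],
    [[0,0,-0.002],[0,-0.034,0],0.3],
    [[0,0,0],[0,0,0],0.3],
    [[0,0,0],[0,0,0],0.3],
    [[0,0,0],[0,0,0],0.3],
  ],
)

```text
t: 22.75
tool_pos: [513.8, 209.4, 99.3]
ee_rot: [1.863, 1.846, -0.616]
wrist_force: [-0.4, -1.0, -3.8]
width: 56.3
```

```bash
python3 - <<'E'
from tip import *
st();lipnow()
c=cam('scene');save(c,'s15.png',(260,180,410,310),5)
c=cam('wrist');save(c,'w15.png',k=1.5)
E
```

```text
t 22.75 p [513.8 209.4  99.3] q [ 0.59  0.75  1.41 -0.52  1.41  0.8 ] F [-0.4 -1.  -3.8] w 56.3
[[0.008, 1.0, -0.004], [0.802, -0.009, -0.597], [-0.597, 0.001, -0.802]]
caddy o [513.2 202.4  81.6] lip [513.5 249.   36.2] yaw 89.7 tip 46.9 roll 0.0
```

View pics/s15.png

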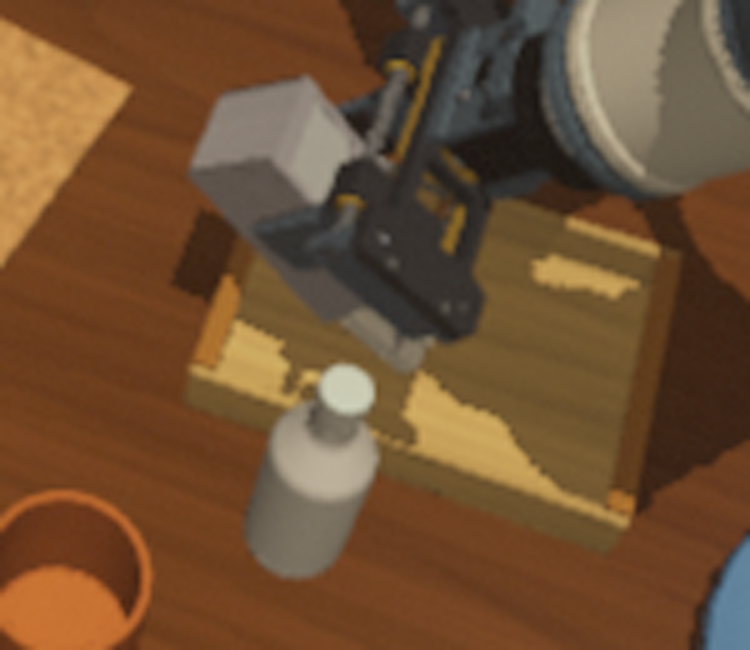

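View pics/w15.png

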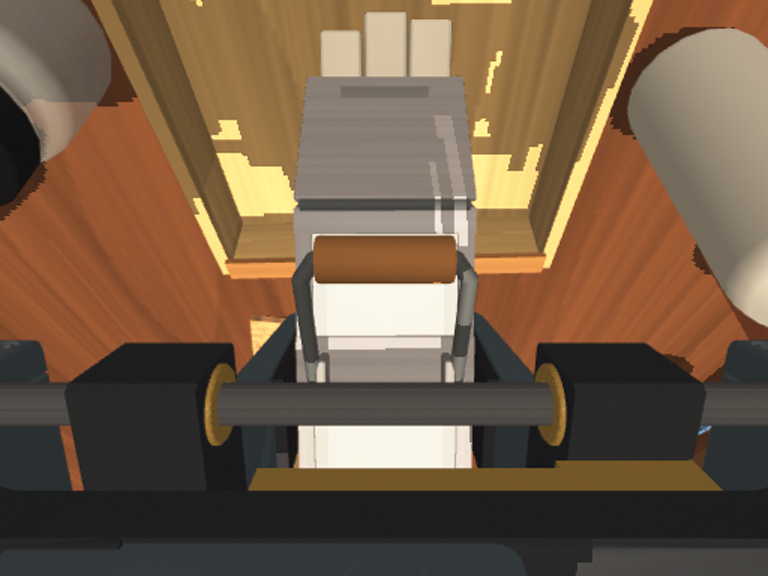

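Request:
arm_command(
  increments=[
    [[-0.004,0,0.001],[0,0,0],0.3],
    [[-0.005,0,0.001],[0,0,0],0.3],
    [[-0.005,0,0.001],[0,0,0],0.3],
    [[-0.004,0,0.001],[0,0,0],0.3],
    [[-0.004,0,0],[0,0,0],0.3],
    [[0,0,0],[0,0,0],0.3],
  ],
)

```text
t: 23.45
tool_pos: [513.7, 189.5, 109.7]
ee_rot: [1.862, 1.845, -0.616]
wrist_force: [0.0, 0.0, -3.0]
width: 55.6
```

```bash
python3 - <<'E'
from tip import *
st();lipnow()
c=cam('wrist');save(c,'w16.png',k=1.5)
F=[]
for i in range(4): cams.read_camera('top');F.append(ctrl.state()['wrist_force'][2])
print(np.mean(F))
E
```

```text
t 23.45 p [513.7 189.5 109.7] q [ 0.57  0.72  1.44 -0.53  1.4   0.79] F [ 0.  0. -3.] w 55.6
[[0.008, 1.0, -0.003], [0.801, -0.008, -0.598], [-0.598, 0.002, -0.801]]
caddy o [513.1 182.5  92. ] lip [513.4 229.   46.5] yaw 89.6 tip 47.0 roll -0.0
-3.4006346369369895
```

View pics/w16.png

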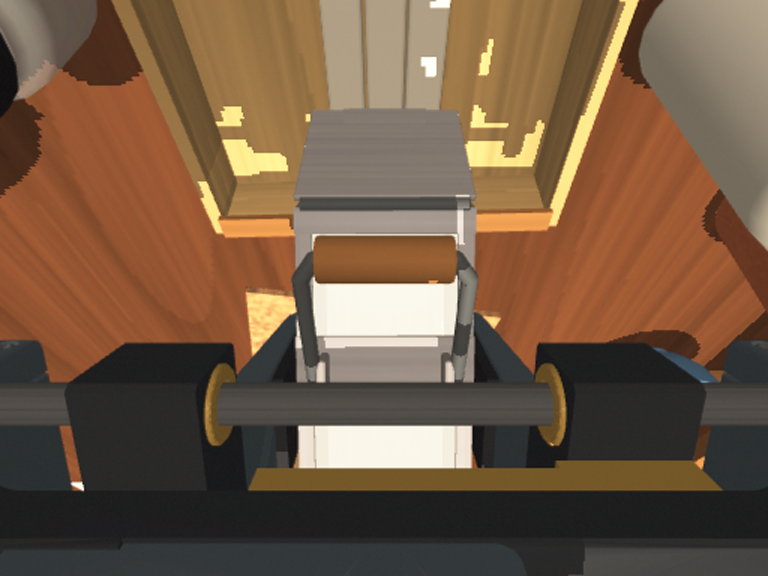

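Request:
arm_command(
  increments=[
    [[-0.004,0,-0.003],[0,0,0],0.3],
    [[-0.004,0,-0.003],[0,0,0],0.3],
    [[-0.004,0,-0.003],[0,0,0],0.3],
    [[-0.004,0,-0.003],[0,0,0],0.3],
    [[0,0,0],[0,0,0],0.3],
    [[0,0,0],[0,0,0],0.3],
  ],
)

```text
t: 24.3
tool_pos: [513.6, 184.2, 128.6]
ee_rot: [1.861, 1.845, -0.616]
wrist_force: [0.2, -0.3, -3.6]
width: 55.8
```

```bash
python3 - <<'E'
from tip import *
st();lipnow()
c=cam('wrist');save(c,'w17.png',k=1.5)
F=[]
for i in range(4): cams.read_camera('top');F.append(ctrl.state()['wrist_force'][2])
print(np.mean(F))
E
```

```text
t 24.3 p [513.6 184.2 128.6] q [ 0.56  0.7   1.43 -0.54  1.42  0.77] F [ 0.2 -0.3 -3.6] w 55.8
[[0.008, 1.0, -0.003], [0.801, -0.008, -0.598], [-0.598, 0.002, -0.801]]
caddy o [513.  177.2 110.9] lip [513.3 223.8  65.4] yaw 89.7 tip 47.0 roll -0.0
-3.2051762811912488
```

View pics/w17.png

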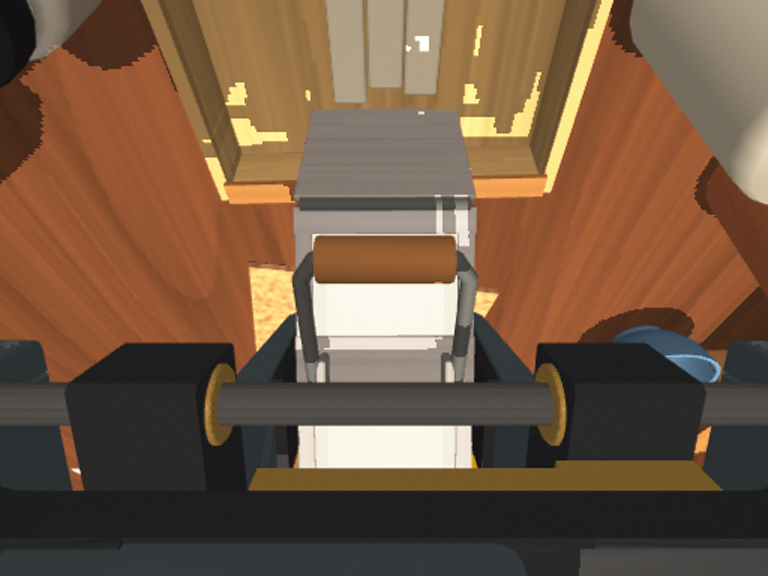

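All three props lie side by side in the tray, their rear ends free (w17: 347,100; 385,85; 421,93). Now un-tipping the caddy and bringing it back.

```bash
python3 - <<'E'
from tip import *
a=tcp([512,232,105],90,0)
plan([(a[0],a[1],12),(p0+[0,0,82],R0,17)])
E
```

```text
0 [[-0.001, 0.0, 0.002], [0.0, 0.068, 0.0]]
1 [[-0.002, 0.0, 0.002], [0.0, 0.069, -0.001]]
2 [[-0.001, 0.0, 0.001], [0.0, 0.068, 0.0]]
3 [[-0.002, 0.0, 0.002], [0.0, 0.068, -0.001]]
4 [[-0.001, 0.0, 0.001], [0.0, 0.069, 0.0]]
5 [[-0.002, 0.0, 0.002], [0.0, 0.068, -0.001]]
6 [[-0.002, 0.0, 0.001], [0.0, 0.069, 0.0]]
7 [[-0.002, -0.001, 0.001], [0.0, 0.068, -0.001]]
8 [[-0.002, 0.0, 0.001], [0.001, 0.068, 0.0]]
9 [[-0.002, 0.0, 0.001], [0.0, 0.069, 0.0]]
10 [[-0.002, 0.0, 0.0], [0.0, 0.068, -0.001]]
11 [[-0.003, 0.0, 0.001], [0.0, 0.068, 0.0]]
12 [[-0.009, -0.002, -0.001], [-0.018, 0.0, 0.101]]
13 [[-0.01, -0.001, -0.001], [-0.018, 0.0, 0.101]]
14 [[-0.009, 0.0, 0.0], [-0.019, 0.0, 0.101]]
15 [[-0.009, 0.001, -0.001], [-0.018, 0.0, 0.101]]
16 [[-0.01, 0.003, -0.001], [-0.018, 0.0, 0.101]]
17 [[-0.009, 0.002, -0.001], [-0.018, 0.001, 0.1]]
18 [[-0.008, 0.004, 0.0], [-0.018, 0.0, 0.101]]
19 [[-0.008, 0.005, -0.001], [-0.019, 0.0, 0.101]]
20 [[-0.008, 0.006, 0.0], [-0.018, 0.0, 0.101]]
21 [[-0.007, 0.006, -0.001], [-0.018, 0.0, 0.101]]
22 [[-0.007, 0.007, 0.0], [-0.018, 0.0, 0.101]]
23 [[-0.005, 0.007, 0.0], [-0.019, 0.0, 0.101]]
24 [[-0.005, 0.008, 0.0], [-0.018, 0.0, 0.101]]
25 [[-0.004, 0.009, 0.0], [-0.018, 0.0, 0.101]]
26 [[-0.003, 0.009, 0.0], [-0.018, 0.0, 0.101]]
27 [[-0.002, 0.009, 0.001], [-0.019, 0.0, 0.101]]
28 [[-0.002, 0.01, 0.0], [-0.018, 0.0, 0.1]]
end [480.6   0.8 104.6] [ 3.102 -0.272  0.277]
```

Request:
arm_command(
  increments=[
    [[-0.004,0,-0.003],[0,0.03,0],0.3],
    [[-0.002,0,0],[0,0.068,0],0.3],
    [[-0.001,0,0.001],[0,0.068,0],0.3],
    [[-0.002,0,0.002],[0,0.068,0],0.3],
    [[-0.001,0,0.001],[0,0.068,0],0.3],
    [[-0.002,0,0.002],[0,0.068,0],0.3],
    [[-0.002,0,0.001],[0,0.068,0],0.3],
    [[-0.002,0,0.001],[0,0.068,0],0.3],
  ],
)

```text
t: 25.35
tool_pos: [513.6, 168.6, 131.3]
ee_rot: [2.161, 2.143, -0.139]
wrist_force: [-0.2, -0.9, -3.9]
width: 55.9
```

Request:
arm_command(
  increments=[
    [[-0.002,0,0.001],[0,0.068,0],0.3],
    [[-0.002,0,0.001],[0,0.068,0],0.3],
    [[-0.002,0,0],[0,0.068,0],0.3],
    [[-0.003,0,0.001],[0,0.068,0],0.3],
    [[-0.003,0,0],[0,0.038,0],0.3],
    [[0,0,0],[0,0,0],0.3],
  ],
)

```text
t: 25.95
tool_pos: [513.4, 155.3, 127.7]
ee_rot: [-2.142, -2.121, -0.191]
wrist_force: [-0.1, 0.8, -3.4]
width: 55.5
```

```bash
python3 - <<'E'
from tip import *
st();lipnow()
c=cam('scene');save(c,'s18.png',(190,80,410,310),2.6)
plan([(p0+[0,0,82],R0,17)])
E
```

```text
t 25.95 p [513.4 155.3 127.7] q [ 0.07  0.46  1.71  0.21  0.96 -0.05] F [-0.1  0.8 -3.4] w 55.5
[[0.01, 1.0, 0.004], [0.985, -0.01, 0.174], [0.174, 0.002, -0.985]]
caddy o [513.  163.4 110.5] lip [513.5 228.4 113.3] yaw 89.6 tip 0.2 roll -0.2
0 [[-0.009, -0.002, 0.0], [-0.018, 0.0, 0.101]]
1 [[-0.01, -0.001, 0.0], [-0.018, 0.0, 0.1]]
2 [[-0.009, 0.0, -0.001], [-0.017, 0.0, 0.101]]
3 [[-0.009, 0.001, 0.0], [-0.018, 0.0, 0.1]]
4 [[-0.009, 0.002, 0.0], [-0.018, 0.001, 0.101]]
5 [[-0.009, 0.003, 0.0], [-0.018, 0.0, 0.101]]
6 [[-0.009, 0.004, 0.0], [-0.018, 0.0, 0.1]]
7 [[-0.008, 0.005, 0.0], [-0.017, 0.0, 0.101]]
8 [[-0.008, 0.005, 0.0], [-0.018, 0.0, 0.1]]
9 [[-0.007, 0.006, 0.0], [-0.018, 0.0, 0.101]]
10 [[-0.006, 0.007, 0.0], [-0.018, 0.0, 0.101]]
11 [[-0.006, 0.007, 0.0], [-0.018, 0.0, 0.1]]
12 [[-0.005, 0.008, 0.001], [-0.017, 0.0, 0.101]]
13 [[-0.004, 0.009, 0.001], [-0.018, 0.001, 0.1]]
14 [[-0.004, 0.009, 0.0], [-0.018, 0.0, 0.101]]
15 [[-0.002, 0.009, 0.001], [-0.018, 0.0, 0.101]]
16 [[-0.001, 0.009, 0.001], [-0.018, 0.0, 0.1]]
end [481.3   0.9 104.7] [ 3.102 -0.273  0.278]
```

View pics/s18.png

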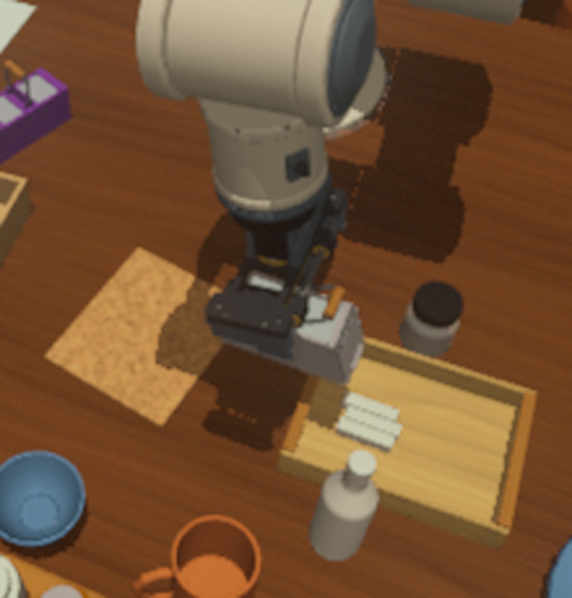

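Three props lie flat on the tray floor, and the bottle and jar are untouched. Returning to the mat.

Request:
arm_command(
  increments=[
    [[-0.009,-0.002,0],[-0.018,0,0.1],0.3],
    [[-0.01,-0.001,0],[-0.018,0,0.1],0.3],
    [[-0.009,0,0],[-0.018,0,0.1],0.3],
    [[-0.009,0.001,0],[-0.018,0,0.1],0.3],
    [[-0.009,0.002,0],[-0.018,0,0.1],0.3],
    [[-0.009,0.003,0],[-0.018,0,0.1],0.3],
    [[-0.009,0.004,0],[-0.018,0,0.1],0.3],
    [[-0.008,0.005,0],[-0.018,0,0.1],0.3],
  ],
)

```text
t: 26.8
tool_pos: [498.7, 84.1, 115.1]
ee_rot: [-2.859, -1.121, -0.256]
wrist_force: [1.2, 0.8, -3.1]
width: 56.0
```

Request:
arm_command(
  increments=[
    [[-0.008,0.005,0],[-0.018,0,0.1],0.3],
    [[-0.007,0.006,0],[-0.018,0,0.1],0.3],
    [[-0.006,0.007,0],[-0.018,0,0.1],0.3],
    [[-0.006,0.007,0],[-0.018,0,0.1],0.3],
    [[-0.005,0.008,0],[-0.018,0,0.1],0.3],
    [[-0.004,0.009,0],[-0.018,0,0.1],0.3],
    [[-0.003,0.009,0],[-0.018,0,0.1],0.3],
    [[0,0,0],[0,0,0],0.3],
  ],
)

```text
t: 27.6
tool_pos: [485.6, 20.0, 108.4]
ee_rot: [3.127, 0.059, 0.282]
wrist_force: [0.3, 0.2, -2.9]
width: 56.1
```

```bash
python3 - <<'E'
from tip import *
st();lipnow()
plan([(p0+[0,0,60],R0,3),(p0+[0,0,12],R0,4)])
E
```

```text
t 27.6 p [485.6  20.  108.4] q [-0.1   0.39  1.96  0.03  0.62  1.41] F [ 0.3  0.2 -2.9] w 56.1
[[0.983, 0.038, 0.179], [0.038, -0.999, 0.002], [0.179, 0.004, -0.984]]
caddy o [493.7  20.8  91.2] lip [558.7  23.4  94.3] yaw 2.3 tip -0.1 roll -0.3
0 [[-0.003, 0.006, 0.008], [-0.011, -0.001, 0.07]]
1 [[-0.003, 0.006, 0.009], [-0.011, 0.0, 0.07]]
2 [[-0.003, 0.007, 0.008], [-0.011, -0.001, 0.07]]
3 [[-0.002, 0.0, 0.012], [0.0, 0.0, 0.0]]
4 [[-0.002, 0.0, 0.012], [0.0, 0.0, 0.0]]
5 [[-0.002, 0.0, 0.012], [0.0, 0.0, 0.0]]
6 [[-0.002, 0.0, 0.011], [0.0, 0.0, 0.0]]
end [481.    1.1  34.6] [ 3.102 -0.272  0.278]
```

Request:
arm_command(
  increments=[
    [[-0.003,0.006,0.008],[-0.011,0,0.07],0.3],
    [[-0.003,0.006,0.008],[-0.011,0,0.07],0.3],
    [[-0.003,0.007,0.008],[-0.011,0,0.07],0.3],
    [[-0.002,0,0.012],[0,0,0],0.3],
    [[-0.002,0,0.012],[0,0,0],0.3],
    [[-0.002,0,0.012],[0,0,0],0.3],
    [[-0.002,0,0.01],[0,0,0],0.3],
    [[0,0,0],[0,0,0],0.3],
  ],
)

```text
t: 28.4
tool_pos: [480.5, 1.7, 35.5]
ee_rot: [3.104, -0.265, 0.278]
wrist_force: [0.1, -0.9, -3.1]
width: 55.5
```

```bash
python3 - <<'E'
from tip import *
st();lipnow()
plan([(p0+[0,0,2],R0,5)])
E
```

```text
t 28.4 p [480.5   1.7  35.5] q [-0.11  0.54  2.03 -0.02  0.39  1.65] F [ 0.1 -0.9 -3.1] w 55.5
[[0.97, -0.169, 0.175], [-0.167, -0.986, -0.029], [0.178, -0.001, -0.984]]
caddy o [488.6   0.9  18.3] lip [552.7 -10.   21.3] yaw -9.6 tip 0.0 roll 0.0
0 [[0.0, 0.0, 0.002], [0.0, 0.0, 0.001]]
1 [[-0.001, 0.0, 0.002], [-0.001, 0.0, 0.001]]
2 [[0.0, 0.0, 0.003], [0.0, 0.0, 0.001]]
3 [[0.0, 0.0, 0.002], [0.0, 0.0, 0.001]]
4 [[-0.001, 0.0, 0.002], [0.0, 0.0, 0.001]]
end [480.5   1.7  24.3] [ 3.102 -0.273  0.278]
```

Request:
arm_command(
  increments=[
    [[0,0,0.003],[0,0,0],0.3],
    [[-0.001,0,0.003],[0,0,0],0.3],
    [[0,0,0.002],[0,0,0],0.3],
    [[-0.001,0,0.002],[0,0,0],0.3],
    [[0,0,0],[0,0,0],0.3],
  ],
)

```text
t: 28.9
tool_pos: [480.4, 1.1, 25.9]
ee_rot: [3.103, -0.27, 0.28]
wrist_force: [-0.2, 0.5, -3.6]
width: 55.8
```

Request:
arm_command(
  increments=[
    [[0,0,0.001],[0,0,0],0.3],
    [[0,0,0.001],[0,0,0],0.3],
    [[0,0,0],[0,0,0],0.3],
  ],
)

```text
t: 29.2
tool_pos: [481.0, 1.0, 24.0]
ee_rot: [3.103, -0.27, 0.28]
wrist_force: [0.9, -0.3, -4.3]
width: 55.8
```

```bash
python3 - <<'E'
from tip import *
st();lipnow()
E
```

```text
t 29.2 p [481.   1.  24.] q [-0.12  0.56  2.04 -0.03  0.36  1.65] F [ 0.9 -0.3 -4.3] w 55.8
[[0.969, -0.173, 0.176], [-0.17, -0.985, -0.03], [0.179, -0.001, -0.984]]
caddy o [4.891e+02 1.000e-01 6.800e+00] lip [553.1 -10.9   9.9] yaw -9.8 tip -0.1 roll 0.1
```

Request:
arm_command(
  increments=[
    [[0,0,0.001],[0,0,0],0.3],
    [[0,0,0.001],[0,0,0],0.3],
    [[0,0,0],[0,0,0],0.3],
  ],
)

```text
t: 29.5
tool_pos: [481.3, 1.0, 22.2]
ee_rot: [3.103, -0.27, 0.28]
wrist_force: [-1.0, 0.8, 2.0]
width: 56.0
```

Request:
arm_command(
  increments=[
    [[0,0,0.001],[0,0,0],0.3],
    [[0,0,0],[0,0,0],0.3],
  ],
)

```text
t: 29.7
tool_pos: [481.4, 1.0, 22.0]
ee_rot: [3.103, -0.27, 0.282]
wrist_force: [-7.9, 1.7, 30.6]
width: 55.8
```

Request:
arm_command(
  increments=[
    [[0,0,-0.001],[0,0,0],0.3],
    [[0,0,0],[0,0,0],0.3],
  ],
)

```text
t: 29.9
tool_pos: [481.3, 1.0, 22.1]
ee_rot: [3.103, -0.27, 0.28]
wrist_force: [-0.0, 0.6, -3.7]
width: 56.0
```

Request:
arm_command(
  increments=[
    [[0,0,0],[0,0,0],1],
    [[0,0,0],[0,0,0],1],
    [[0,0,0],[0,0,0],1],
    [[0,0,0],[0,0,0],1],
    [[0,0,0],[0,0,0],1],
    [[0,0,0],[0,0,0],1],
  ],
)

```text
t: 30.5
tool_pos: [481.3, 1.0, 22.0]
ee_rot: [3.103, -0.27, 0.28]
wrist_force: [0.4, 1.0, 0.7]
width: 91.1
```

```bash
python3 - <<'E'
from tip import *
st()
R=Ro.from_rotvec(ctrl.state()['ee_rot']).as_matrix();p=ctrl.state()['tool_pos']
plan([(p-90*R[:,2],R,5),([340,20,260],tooly(-99.9,5),5)])
E
```

```text
t 30.5 p [481.3   1.   22. ] q [-0.12  0.57  2.04 -0.03  0.35  1.65] F [0.4 1.  0.7] w 91.1
[[0.969, -0.173, 0.176], [-0.17, -0.985, -0.03], [0.179, -0.001, -0.984]]
0 [[0.0, 0.0, -0.018], [0.0, 0.0, 0.0]]
1 [[0.0, 0.0, -0.018], [0.0, 0.0, 0.0]]
2 [[0.0, 0.0, -0.018], [0.0, 0.0, 0.0]]
3 [[0.0, 0.0, -0.018], [0.0, 0.0, 0.0]]
4 [[0.0, 0.0, -0.018], [0.0, 0.0, 0.0]]
5 [[-0.02, 0.001, -0.034], [0.0, -0.019, 0.0]]
6 [[-0.02, 0.001, -0.033], [-0.001, -0.018, 0.0]]
7 [[-0.02, 0.001, -0.034], [0.0, -0.019, -0.001]]
8 [[-0.022, 0.001, -0.032], [0.0, -0.018, 0.0]]
9 [[-0.022, 0.001, -0.033], [0.0, -0.019, 0.0]]
end [339.8  20.5 260.2] [ 3.12  -0.27   0.136]
```

Request:
arm_command(
  increments=[
    [[0,0,-0.012],[0,0,0],1],
    [[0,0,-0.018],[0,0,0],1],
    [[0,0,-0.02],[0,0,0],1],
    [[0,0,-0.02],[0,0,0],1],
    [[0,0,-0.02],[0,0,0],1],
    [[-0.01,0,-0.03],[0,-0.04,0],1],
    [[-0.012,0,-0.035],[0,-0.04,0],1],
    [[-0.012,0,-0.035],[0,-0.04,0],1],
  ],
)

```text
t: 31.3
tool_pos: [417.4, 11.9, 206.2]
ee_rot: [3.125, -0.272, 0.09]
wrist_force: [0.4, -0.0, -0.5]
width: 91.3
```

Request:
arm_command(
  increments=[
    [[-0.012,0,-0.03],[0,-0.04,0],1],
    [[0,0,0],[0,0,0],1],
    [[0,0,0],[0,0,0],1],
  ],
)

```text
t: 31.6
tool_pos: [405.4, 14.0, 234.4]
ee_rot: [3.129, -0.272, 0.034]
wrist_force: [0.1, 0.2, -0.4]
width: 91.1
```

```bash
python3 - <<'E'
from tip import *
st()
for n in('wrist','scene','top'):
    c=cam(n);save(c,n[0]+'20.png',k=1.5)
    if n=='scene': save(c,'s20c.png',(195,165,300,245),7)
E
```

```text
t 31.6 p [405.4  14.  234.4] q [-0.11  0.15  1.83  0.    1.14  1.63] F [ 0.1  0.2 -0.4] w 91.1
[[0.985, -0.173, 0.021], [-0.173, -0.985, -0.002], [0.022, -0.001, -1.0]]
```

View pics/w20.png

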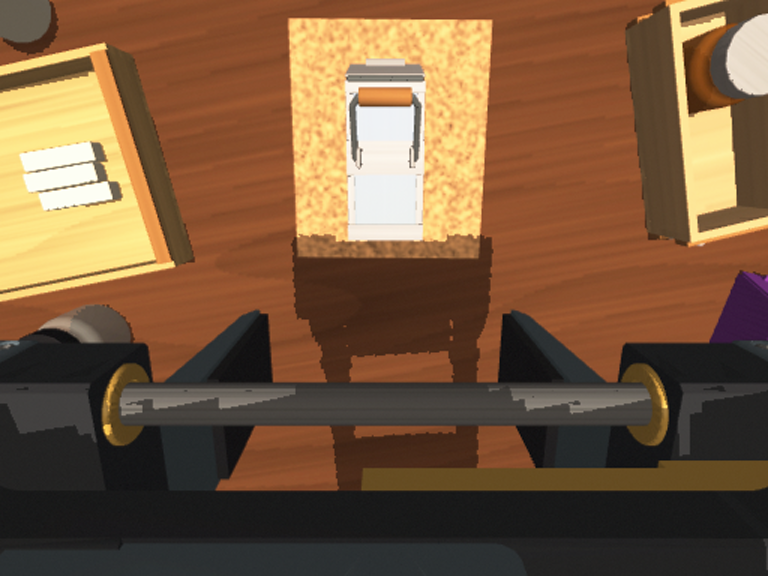

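View pics/s20.png

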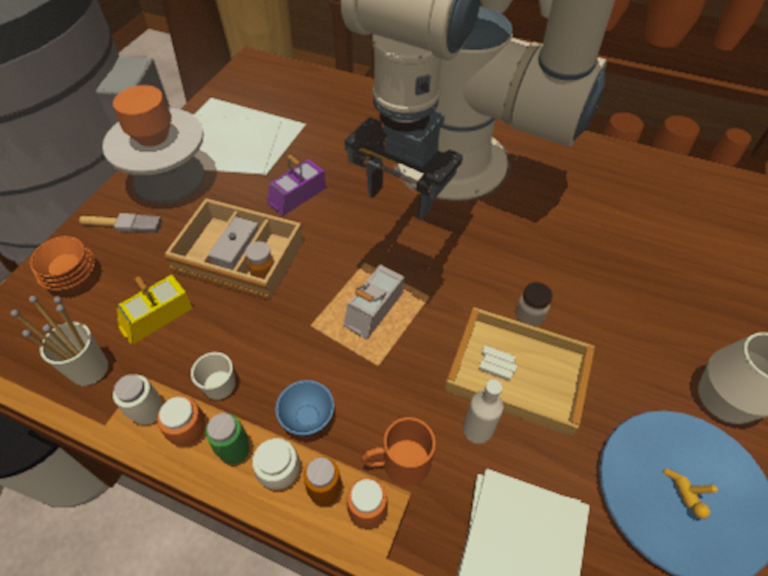

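View pics/s20c.png

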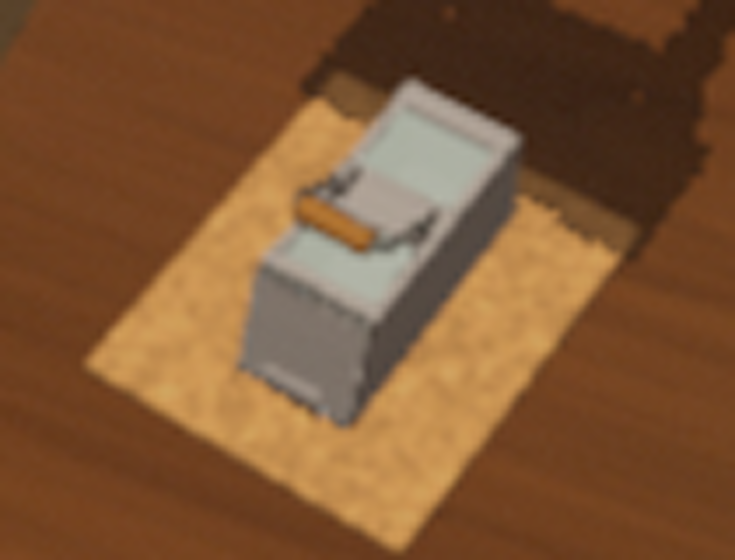

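View pics/t20.png

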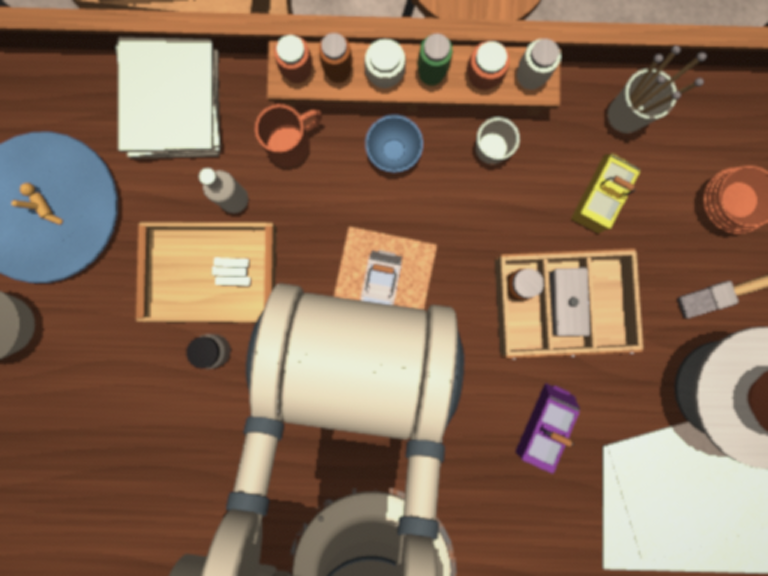

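The caddy is upright on the mat with its flap shut. All three props are in the tray, and every bystander is at its starting pixel position.

```bash
python3 - <<'E'
from plan import *
print(ctrl.hand_in());st()
E
```

```text
the job is handed in; nothing more can be done
None
the job is handed in; nothing more can be done
```

The job is done and handed in at about 31.8 s of the 72 s allowed; the hand-in gave no verdict.

**What I did:**
- I lifted the caddy out of the crate by its bail, stood it on the mat and let go. I then pushed the bail forward with a finger, clear of the hand.
- I took the caddy again by its plain sides and carried it level to the tray. With the lip about 36 mm above the bench I tipped it to 47°.
- The props stayed leaning against the lip at first. They dropped free once I drew the caddy back and up at the same tilt, with the lip ending about 65 mm above the bench.
- I then stood the caddy back on the mat, let go and moved the arm clear.

**Last checks:**
- The final pictures show three props flat in the tray and the caddy upright within the mat with its flap shut.
- The crate, jars, tin, bottle, mug, bowl, pinch pot and the two coloured caddies show no movement. I compared these by eye, not by measurement.

**What disagreed or went off plan:**
- The caddy's position on the mat came out about 7 mm different from camera and from the bail grasp; I used the camera value.
- My first lean for the body grasp brought one wrist joint close to its limit, so I halved it.
- The last millimetre of the final set-down briefly read 31 N at the wrist. I eased that off before letting go.
- The force reading was too noisy to weigh the caddy, so that it is empty rests on counting the three props in the tray.

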